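# Set up the folding camp stove

### The arm

A 6-joint arm with a two-finger parallel gripper is mounted at the origin on the work surface. World frame = base frame: x ahead of the robot, y to its left, z up, the work surface at z = 0. Lengths are in m, angles in rad, forces in N, time in s.
With the tool pointing down it reaches from about 0.325 to 0.875 m from the base axis. Payload 4.4 kg.
Tool frame: the origin (TCP) lies at the very end of the fingers, on their centre line; the grasp point (between the pads) lies 19 mm behind it; z points along the fingers, y is the line along which they close (so a half turn about z gives the same grasp; the last joint's range is limited). The gripper opens to 85 mm and grips with 20 to 120 N. Pads are 22 mm wide; open, the fingers measure 114 mm over their backs; the gripper's body (76 mm by 85 mm) begins 54 mm behind the grasp point. The pads swing forward as they close: fully open they stand 13 mm farther back than shut.
Start: joints at [1.117, 0.207, 1.542, -0, 1.393, -0.15], TCP at [0.172, 0.549, 0.231] pointing down, gripper open.
Joint ranges: [-2.73, 2.73], [-0.86, 2.22], [0.23, 2.46], [-1.11, 4.25], [0.08, 2.63], [-2.82, 2.82]. Speed limits (rad/s): [2.79, 2.79, 3.14, 3.14, 3.14, 3.14].

### API

Orientations are given as a rotation vector (axis times angle).
In Python, from bench import r gives the robot as it stands.
- The arm moves only by the tool drive_tool, never from a script. Its argument "moves" is a list of rows, each an object of numbers: "tx", "ty", "tz": the shift along the tool's x, y, z in m; "turn": the turn about the tool's z in degrees. In form: [{"tx": .., "ty": .., "tz": .., "turn": ..}, ...]. A call has 1 to 12 rows; each row shifts and turns the commanded pose from where the row before left it, along the tool's axes as they then stand; what a row does not reach is not made up. A row lasts 1/8 s, in which the tool goes at most 62.5 mm and 10.7 degrees, less where a joint would pass 70% of its speed; a pose out of reach is approached as far as the arm can. A call is refused whole if a number of a shift passes 0.0625 or a number of a turn 10.7, either way. A call with a gripper value outside its range is refused whole. "fingers" is the finger opening in m, from 0 to 0.0854, set as the call begins (left out, the last holds). The fingers move at their own pace and stop on an object; "newtons" is the grip in N (left out, the last holds). Time passes only in rows, so rows that do not move let the fingers close. It gives the time, the measured TCP pose, the force, the opening and the grip force at its end, in the units of the state.
- r.read_state(): the state, without advancing time (a new reading comes with each control period).
- r.capture(name): name is "scene" or "top" or "wrist"; returns (picture, depth): 400x640x3 uint8, red, green, blue; 400x640 float32, m along the optical axis (not along the pixel's ray), 0 where there is no reading.
- r.camera_model(name): a dict with "fx", "fy", "cx", "cy" (pixels), "R" (3x3) and "t" (3): a world point X has camera coordinates R X + t. Camera axes: x right, y down, z forward; pixel columns grow to the right and rows downward; lengths in m; the calibration is good to about 2 mm. A picture is of the moment at which its call begins: read the wrist's pose just before it. camera_model takes no time and is no camera call; for the wrist camera it gives the pose at the moment of the call.
- r.close_job(): hands the job in; it is judged then, once.
Trained networks look in the newest picture that a camera, given by its name, has taken for a name from the list of things; names that differ only in an ending like _2 or _b are one class to them, and where a whole thing is asked for, a point or a joint stands for the part that bears it (a point fixed in the world has none). Each returns a list of dicts, best first, with "confidence" (0 to 1); they miss things now and then, are a little off and sometimes report something else, mostly with a low value. They report only what shows in the picture. A call takes as long as a camera call. They do not tell look-alikes from the thing itself.
- r.spot_in(camera, label): "bbox" ([left, top, right, bottom] in pixels, round what is visible of it).
- r.trace(camera, label): "region" (400x640 bool, what is visible of it) and "bbox" ([left, top, right, bottom] in pixels, round what is visible of it).
The state is a dict: "clock": time; "joints": joint angles; "joint_vel": joint speeds; "tau": joint torques, N m; "ee_pos": TCP position; "tool_rot": TCP orientation; "contact_force": force on the tool from outside, world axes, zero at the start; "ft_torque": the same for the moment, N m; "grip_width": finger opening in m; "gripper_force": force on a finger pad.
Only numpy, scipy, OpenCV 4.12 (cv2) and the standard library are available. Lean on these libraries where they do the work, as an engineer would, in place of code of your own. Each camera call takes 0.05 s, during which the arm holds its last target. There are 200 camera calls.

### The job

Make the two-burner camp stove ready to cook on: open its lid to 110 degrees from closed as a windbreak, let go and see that it stays there, then fit the three interlocking pan supports flush into the stove's top, tongues in notches, and stand the lidded cookware that is on the table (one or two of large pot, small pot and kettle) upright on them, each centred over a burner of its own. Also tilt the work light's head to 70 degrees from its foot so that it shines on the stove. At the end lid and light must still stand at these angles, with the mug, bowl and spork left where they were.

Things in the scene. Friction and masses are not known exactly. Their poses are not given: they have to be found in the camera images.
- stove: Grey two-burner camp stove, 400 mm long (its x) x 200 deep (its y) x 80 high, fixed, x axis within 10 degrees of world x. Origin: centre of its underside, z up. In its top a centred well 314 x 148 mm, 10 mm deep; its ledge, 70 mm above the table, carries three pan supports side by side along x, over two burners. Lid hinged on the +y edge, control knobs on the -y face.
- lid_panel (a joint): Opening angle of the stove's lid, rad: 0 closed flat, 1.571 vertical, 110 degrees = 1.920 leaning back towards the stove's +y; limit 2.6. A stiff friction hinge that stays where left (about 0.8 N m; 4 to 6 N at the bar move it). The lid is a shallow tray 396 x 188 x 34 mm and starts part open, hanging over the well.
- lid_bar (a point): Centre of the lid's carrying bar: a round steel bar 12 mm thick, parallel to the stove's x axis, 112 mm free between its two arms, held 44 mm out from the lid's front edge, 236 mm from the hinge axis; can be pinched from above at any lid angle (it turns within the fingers).
- lid_hinge (a point): Midpoint of the lid's hinge axis, which runs along the stove's x axis, 82 mm above the table on the stove's +y edge. Seen along the stove's x axis, an opening lid swings from -y up and over towards +y about this point.
- seat_l (a point): Seat of the left pan support: on the ledge, 103 mm towards the stove's -x from the middle. Axes as the stove's.
- seat_c (a point): Seat of the centre pan support: on the ledge, in the middle of the well. Axes as the stove's.
- seat_r (a point): Seat of the right pan support: on the ledge, 103 mm towards the stove's +x from the middle. Axes as the stove's.
- burner_l (a point): Middle of the left burner, 85 mm towards the stove's -x from its middle; this point is given at the height of the rib tops of seated pan supports, 102 mm above the table, where cookware stands.
- burner_r (a point): Middle of the right burner, 85 mm towards the stove's +x from its middle, at the same height.
- support_l: Left pan support: dark steel open frame 100 (x) x 140 (y) x 10 mm, origin: centre of its underside, z up. A rib along y through the middle, 12 mm wide, top 32 mm above the underside, is the grip; two fins along x at y = +-36 mm, as high. Tongue 38 wide, 17 long on its +x side at y = +25 mm, no notch. About 0.35 kg. Home: origin on seat_l, axes as the stove's; 4 mm play to the well's walls.
- support_c: Centre pan support: frame, rib and fins as support_l; the frame's bar runs round the notch up to 22 mm from the rib's middle. It has a tongue 38 x 17 mm on its +x side at y = -25 mm and a notch 45 mm wide and 18 mm deep in its -x side at y = +25 mm that takes the left support's tongue. Home: origin on seat_c, axes as the stove's.
- support_r: Right pan support: frame, rib and fins as support_l; the frame's bar runs round the notch up to 22 mm from the rib's middle. No tongue; it has a notch 45 x 18 mm in its -x side at y = -25 mm that takes the centre support's tongue. Home: origin on seat_r, axes as the stove's.
- pot_large: Large steel pot, diameter 116 mm, its lid 85 mm above the underside, with a round black lid knob 26 mm in diameter whose top is 30 mm above the lid (the grip is its upper 22 mm). Lid fixed on; 0.4 kg. Origin: centre of the underside, z up. May be absent.
- pot_small: Small steel pot, diameter 100 mm, lid 60 mm above the underside, with the same knob. 0.4 kg. Origin: centre of the underside. May be absent.
- kettle: Steel kettle, diameter 108 mm, lid 70 mm above the underside, with the same knob, a spout on its +x side reaching 73 mm from the axis and a handle on its -x side reaching 80 mm. 0.35 kg. Origin: centre of the underside. May be absent.
- lamp: Folding LED work light with a black foot 110 (x) x 95 (y) x 20 mm, fixed on the table; origin: centre of its underside, its +y facing the stove. Its yellow head, 110 x 142 x 22 mm, is hinged on the foot's -y edge.
- lamp_head (a joint): Angle of the work light's head from its foot, rad: 0 folded flat on the foot (head pointing to the lamp's +y), 1.571 upright, more leans back to -y; wanted 70 degrees = 1.222, leaning forward. Limit 2.4. A friction hinge that stays where left (about 0.4 N m; 2 to 4 N at the bar move it). Starts upright or leaning back.
- lamp_bar (a point): Centre of the carrying bar on top of the work light's head: round, 12 mm thick, along the lamp's x axis, 82 mm free between its arms, 38 mm of free gap to the head, 198 mm from the hinge axis; can be pinched from above as it turns within the fingers.
- lamp_hinge (a point): Midpoint of the work light's hinge axis, which runs along the lamp's x axis 28 mm above the table, 40 mm towards the lamp's -y from its origin.
- mug: Titanium mug, diameter 68 mm, height 80 mm. Leave alone.
- bowl: Silicone bowl, diameter 130 mm, height 45 mm. Leave alone.
- spork: Orange plastic spork, 150 mm long, lying flat. Leave alone.
Not all that is in view belongs to the job. Leave any pink or purple look-alike of the pot_small alone.

How it is judged:
On the way, in this order (a step that is already met when the one before it is completed fails the run):
1. the lid stands open at 110 degrees (within 5 degrees) by itself, untouched by the fingers (value of joint lid_panel between 1.833 and 2.007 rad and contact force between the fingers and stove below 0.2 N), for 0.8 s.
2. all three pan supports lie flush in the stove's well, each on its own seat (horizontal distance between support_l and seat_l below 0.008 m and z of support_l in the frame of seat_l between -0.003 and 0.003 m and angle between each of support_l, support_c, support_r's own z axis and vertical below 0.035 rad and angle between the x axis of each of support_l, support_c, support_r and the x axis of stove, either way round below 0.08 rad and horizontal distance between support_c and seat_c below 0.008 m and z of support_c in the frame of seat_c between -0.003 and 0.003 m and horizontal distance between support_r and seat_r below 0.008 m and z of support_r in the frame of seat_r between -0.003 and 0.003 m), for 0.2 s.
At the end, for the whole second after the job is handed in: Lid at 110 and light at 70 degrees, each within 5; each pan support within 8 mm of its own seat, down on the ledge within 3 mm and level; each piece of cookware present upright and still on the pan supports, its centre within 20 mm of the middle of a burner (all of step 2 and value of joint lid_panel between 1.833 and 2.007 rad and value of joint lamp_head between 1.135 and 1.309 rad and (horizontal distance between pot_large and burner_l below 0.02 m or horizontal distance between pot_large and burner_r below 0.02 m) and z of pot_large in the frame of stove between 0.097 and 0.107 m and angle between each of pot_large, pot_small, kettle's own z axis and vertical below 0.06 rad and linear speed of each of pot_large, pot_small, kettle below 0.02 m/s and (horizontal distance between pot_small and burner_l below 0.02 m or horizontal distance between pot_small and burner_r below 0.02 m) and z of pot_small in the frame of stove between 0.097 and 0.107 m and (horizontal distance between kettle and burner_l below 0.02 m or horizontal distance between kettle and burner_r below 0.02 m) and z of kettle in the frame of stove between 0.097 and 0.107 m); the robot touches nothing.
It fails at once if a bystander (mug, bowl, spork) is moved more than 70 mm (distance of any of mug, bowl, spork from where it was at the start of the episode above 0.07 m).
It fails at once if a pot or the kettle is tipped by more than 45 degrees (angle between any of pot_large, pot_small, kettle's own z axis and vertical above 0.8 rad).
Of pot_large, pot_small, kettle only 1 to 2 are there at a start; the rules pass over those that are not, and their reading is None.
At some moment in a run one of support_l, support_c, support_r, pot_large, pot_small, kettle may be knocked a few centimetres aside while the robot is not near it.
It also fails if it takes over 208 s, if anything falls off the work surface, if the arm or the gripper's body presses on something with over 40 N, if the wrist force passes 120 N, or if a joint passes its speed limit or range.

## Working session

There is one attempt and no reset: what is moved stays moved. The work goes in short steps, Python scripts to look and compute and a tool call to move; the robot and the scene stay as the last step left them, time stands still between calls to the robot, and variables do not carry over. Pictures are saved under pics/ and viewed, at most 14 in all, crops included, and the job is handed in when it is done.

Besides the shell and the picture viewer there is one more tool, called after "Emit:" as name(argument=value, ...), one argument or row to a line, values as JSON. drive_tool: Moves the arm, as the interface text tells. Its arguments: {"type":"object","properties":{"moves":{"type":"array"},"fingers":{"type":"number"},"newtons":{"type":"number"}},"required":["moves"]}

```bash
ls; mkdir -p pics; cat > h.py <<'E'
import numpy as np, cv2
from bench import r
def cap(n):
    m=r.camera_model(n); p,d=r.capture(n); return p,d,m
def save(p,name): cv2.imwrite('pics/'+name,cv2.cvtColor(p,cv2.COLOR_RGB2BGR))
def cloud(d,m):
    v,u=np.mgrid[:d.shape[0],:d.shape[1]]
    c=np.stack([(u-m['cx'])/m['fx']*d,(v-m['cy'])/m['fy']*d,d],-1)
    w=(c-np.array(m['t']))@np.array(m['R'])
    w[d==0]=np.nan
    return w
def proj(m,X):
    c=np.array(m['R'])@np.array(X)+np.array(m['t']); return c[0]/c[2]*m['fx']+m['cx'],c[1]/c[2]*m['fy']+m['cy']
E
python3 - <<'E'
from h import *
for n in ['scene','top']:
    p,d,m=cap(n); save(p,n+'0.png'); np.savez(n+'0.npz',p=p,d=d,**m)
    print(n,-np.array(m['R']).T@m['t'])
    for l in ['stove','lid_panel','lid_bar','support_l','support_c','support_r','pot_large','pot_small','kettle','lamp','lamp_bar','mug','bowl','spork']:
        print(l,[(np.round(x['bbox']).astype(int).tolist(),round(x['confidence'],2)) for x in r.spot_in(n,l)])
print(r.read_state())
E
```

```text
pics
scene [ 1.37754242 -0.03830036  1.46593204]
stove [([398, 168, 492, 318], 0.58), ([213, 161, 265, 233], 0.27)]
lid_panel [([413, 168, 490, 299], 0.63)]
lid_bar [([412, 163, 490, 300], 0.86)]
support_l [([281, 190, 316, 240], 0.91), ([326, 203, 366, 240], 0.9), ([334, 245, 387, 293], 0.84)]
support_c [([281, 190, 316, 240], 0.91), ([326, 203, 366, 240], 0.9), ([334, 245, 387, 293], 0.84)]
support_r [([281, 190, 316, 240], 0.91), ([326, 203, 366, 240], 0.9), ([334, 245, 387, 293], 0.84)]
pot_large [([287, 250, 334, 296], 0.59)]
pot_small [([157, 188, 195, 222], 0.77), ([262, 134, 299, 165], 0.67), ([245, 243, 281, 278], 0.55)]
kettle []
lamp [([212, 162, 266, 233], 0.57)]
lamp_bar [([214, 165, 239, 225], 0.77)]
mug [([326, 296, 348, 337], 0.68), ([202, 234, 242, 271], 0.16)]
bowl [([202, 231, 241, 269], 0.94), ([250, 244, 277, 277], 0.21)]
spork []
top [ 0.24470523 -0.14305483  1.24838821]
stove [([163, 105, 245, 245], 0.63)]
lid_panel [([306, 124, 340, 163], 0.21)]
lid_bar [([166, 107, 229, 243], 0.78), ([162, 108, 244, 244], 0.32)]
support_l [([328, 187, 365, 236], 0.7), ([276, 
[... 812 characters left out ...]
7, 262], 0.55)]
{'clock': 1.5, 'joints': array([ 1.11648579e+00,  2.06612458e-01,  1.54152581e+00,  5.27482139e-05,
        1.39350788e+00, -1.50544712e-01]), 'joint_vel': array([ 0.00097778,  0.0004824 , -0.00057523,  0.00111639,  0.00107731,
       -0.00131327]), 'tau': array([ 5.89782030e-04, -3.83036149e+01, -2.91968179e+01, -6.83350959e-05,
        6.55653312e-04,  1.26693041e-05]), 'ee_pos': array([0.17200603, 0.5486583 , 0.23126233]), 'tool_rot': array([-4.75326368e-01, -3.10535951e+00,  5.59227656e-05]), 'contact_force': array([ 0.37983967, -0.18791871, -0.00991026]), 'ft_torque': array([-0.0080342 ,  0.05446392, -0.00176304]), 'gripper_force': 0.0, 'grip_width': 0.08556262978853246}
```

```bash
python3 - <<'E'
import numpy as np,cv2
a=cv2.imread('pics/scene0.png')[110:350,130:530]; cv2.imwrite('pics/s1.png',cv2.resize(a,(800,480),interpolation=cv2.INTER_CUBIC))
a=cv2.imread('pics/top0.png')[80:340,140:500]; cv2.imwrite('pics/t1.png',cv2.resize(a,(800,578),interpolation=cv2.INTER_CUBIC))
E
```

```text
(no output)
```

View pics/s1.png

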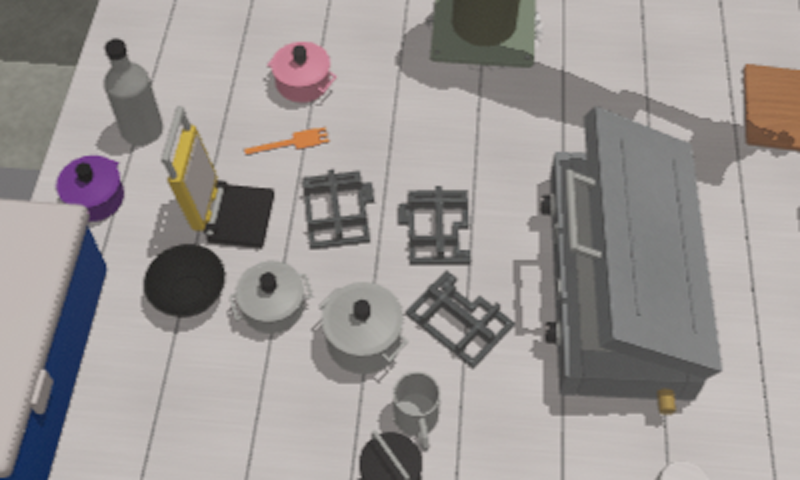

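View pics/t1.png

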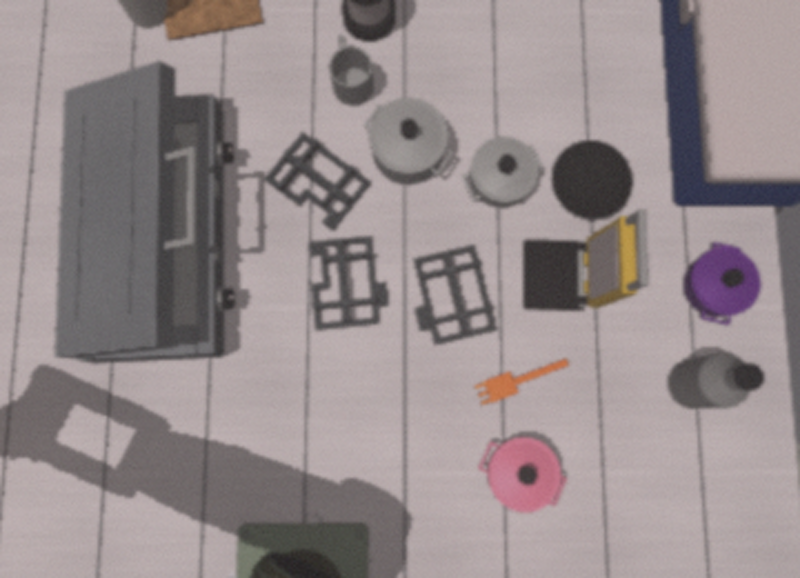

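```bash
cat > o.py <<'E'
from h import *
import sys
p,d,m=cap('wrist'); save(p,'w0.png')
def rect(f,lo,hi,z,s=1000):
    q=np.load(f) if isinstance(f,str) else f
    n=(int((hi[0]-lo[0])*s),int((hi[1]-lo[1])*s))
    # rows: x decreasing, cols: y decreasing
    X=hi[0]-np.arange(n[0])/s; Y=hi[1]-np.arange(n[1])/s
    Xg,Yg=np.meshgrid(X,Y,indexing='ij')
    P=np.stack([Xg,Yg,np.full_like(Xg,z)],-1)@np.array(q['R']).T+q['t']
    u=P[...,0]/P[...,2]*q['fx']+q['cx']; v=P[...,1]/P[...,2]*q['fy']+q['cy']
    return cv2.remap(q['p'],u.astype(np.float32),v.astype(np.float32),cv2.INTER_CUBIC)
E
python3 - <<'E'
from o import *
print(r.camera_model('wrist')); print(r.camera_model('top')['fx'],r.camera_model('scene')['fx'])
for n in ['top','scene']:
    q=np.load(n+'0.npz'); w=cloud(q['d'],q)
    print(n)
    bbs={'top':dict(A=[260,141,305,182],B=[276,182,314,227],C=[328,187,365,236],L=[305,124,340,163],S=[348,145,384,174],bowl=[388,144,427,177],mug=[282,98,306,127],lamp=[376,173,431,221]),
     'scene':dict(L=[287,250,334,296],S=[245,243,281,278],C=[281,190,316,240],B=[326,203,366,240],A=[334,245,387,293],bowl=[202,234,242,271],lamp=[212,162,266,233])}[n]
    for k,b in bbs.items():
        s=w[b[1]:b[3]+1,b[0]:b[2]+1].reshape(-1,3); s=s[~np.isnan(s[:,0])]
        if k in 'LS':
            t=s[(s[:,2]>s[:,2].max()-.015)]
            print(k,'knob',t.mean(0).round(3),len(t),s[:,2].max())
        else:
            t=s[s[:,2]>.006]; print(k,(t.min(0)).round(3),t.max(0).round(3),((t.min(0)+t.max(0))/2).round(3))
    # stove region
    s=w[95:330,140:500].reshape(-1,3); s=s[~np.isnan(s[:,0])]; s=s[(s[:,1]>.25)&(s[:,2]>.05)&(s[:,0]<.75)&(s[:,0]>.0)]
    print(s.min(0),s.max(0))
q=np.load('top0.npz')
im=rect('top0.npz',(0.2,-.2),(.65,.35),.02); im2=rect('scene0.npz',(0.2,-.2),(.65,.35),.02)
save(im,'rt.png'); save(im2,'rs.png')
E
```

```text
{'fx': 322.2962678329511, 'fy': 322.2962678329511, 'cx': 316.2456319913775, 'cy': 200.2651708040283, 'R': array([[ 2.99126024e-01,  9.54213477e-01, -5.11459466e-04],
       [ 9.17423386e-01, -2.87445615e-01,  2.75153321e-01],
       [ 2.62407991e-01, -8.27747437e-02, -9.61400223e-01]]), 't': array([-0.57509243, -0.03606171,  0.3781385 ])}
361.7867046621741 520.9495562787889
top
A [ 0.545 -0.09   0.006] [0.697 0.071 0.037] [ 0.621 -0.009  0.022]
B [ 0.386 -0.123  0.006] [0.545 0.004 0.038] [ 0.465 -0.06   0.022]
C [ 0.361 -0.297  0.006] [ 0.52  -0.171  0.038] [ 0.441 -0.234  0.022]
L knob [ 0.672 -0.154  0.113] 52 0.11802827433744575
S knob [ 0.627 -0.302  0.088] 50 0.09457049918102263
bowl [ 0.508 -0.512  0.006] [ 0.676 -0.378  0.226] [ 0.592 -0.445  0.116]
mug [ 0.751 -0.095  0.006] [ 0.864 -0.032  0.083] [ 0.808 -0.064  0.045]
lamp [ 0.412 -0.532  0.006] [ 0.577 -0.335  0.23 ] [ 0.494 -0.434  0.118]
[0.33155219 0.25000904 0.05188485] [0.73257961 0.35716993 0.17337672]
scene
L knob [ 0.677 -0.155  0.113] 68 0.11928726509922784
S knob [ 0.63  -0.304  0.09 ] 57 0.09891327962764271
C [ 0.339 -0.289  0.006] [ 0.54  -0.155  0.04 ] [ 0.44  -0.222  0.023]
B [ 0.386 -0.13   0.006] [0.533 0.004 0.042] [ 0.459 -0.063  0.024]
A [ 0.533 -0.092  0.006] [0.712 0.077 0.043] [ 0.622 -0.007  0.024]
bowl [ 0.545 -0.518  0.006] [ 0.679 -0.379  0.053] [ 0.612 -0.449  0.029]
lamp [ 0.233 -0.51   0.006] [ 0.563 -0.327  0.234] [ 0.398 -0.419  0.12 ]
[0.33365243 0.25011274 0.05007667] [0.74976357 0.35703985 0.18168553]
```

View pics/w0.png

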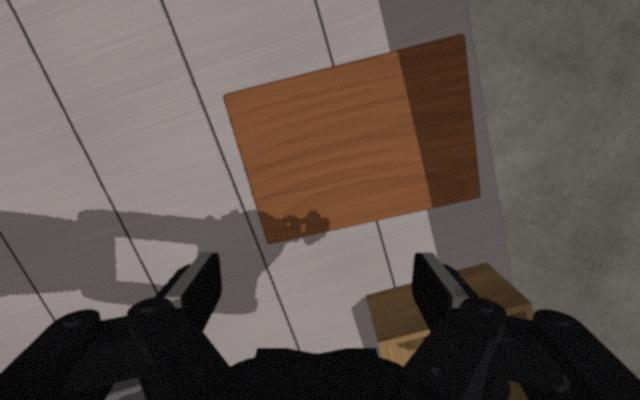

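View pics/rt.png

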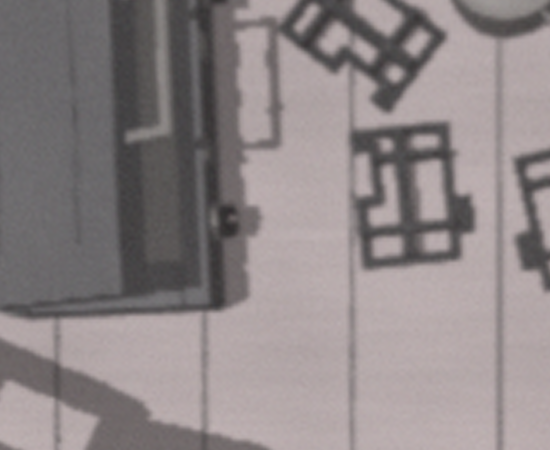

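```bash
cat >> h.py <<'E'
from scipy.spatial.transform import Rotation as Ro
def tool():
    s=r.read_state(); return np.array(s['ee_pos']),Ro.from_rotvec(s['tool_rot']).as_matrix(),s
def plan(p,yaw=None):
    """tool-frame shift to reach TCP p (tool axes now), and turn (deg) so that tool y is along world yaw (mod 180)"""
    P,R,s=tool(); d=R.T@(np.array(p)-P)
    o='at %s yaw_y %.1f | tool shift mm %s'%(P.round(4),np.degrees(np.arctan2(R[1,1],R[0,1])),(d*1000).round(1))
    if yaw is not None:
        cur=np.degrees(np.arctan2(R[1,1],R[0,1])); t=-(yaw-cur); t=(t+90)%180-90
        o+=' turn %.1f (or %.1f) j6 %.2f'%(t,t-180*np.sign(t),s['joints'][5])
    print(o)
E
python3 - <<'E'
from o import *
P,R,s=tool(); m=r.camera_model('wrist')
print('R tool',R.round(3).tolist(),'cam in tool',(R.T@(-np.array(m['R']).T@m['t']-P)).round(4),'axis',(R.T@np.array(m['R'])[2]).round(3),'camx',(R.T@np.array(m['R'])[0]).round(3))
q=np.load('top0.npz'); w=cloud(q['d'],q)
s=w[90:330,140:300].reshape(-1,3); s=s[~np.isnan(s[:,0])]
rim=s[(abs(s[:,2]-.08)<.004)&(s[:,1]>.2)&(s[:,1]<.33)&(s[:,0]<.8)&(s[:,0]>.2)]
print(len(rim),rim.min(0),rim.max(0))
# front edge: for x bins min y
xs=np.arange(rim[:,0].min()+.02,rim[:,0].max()-.02,.01)
e=[(x,rim[abs(rim[:,0]-x)<.005][:,1].min()) for x in xs if (abs(rim[:,0]-x)<.005).sum()>0]
e=np.array(e); k=np.polyfit(e[:,0],e[:,1],1); print('front edge',k,np.degrees(np.arctan(k[0])))
print(e.round(3).tolist())
lid=s[(s[:,2]>.11)&(s[:,1]>.3)&(s[:,0]<.8)]
A=np.c_[lid[:,:2],np.ones(len(lid))]
g=np.ones(len(lid),bool)
for _ in range(8):
    c=np.linalg.lstsq(A[g],lid[g,2],rcond=None)[0]; g=abs(A@c-lid[:,2])<.004
print('lid plane',c,g.sum(),len(lid),lid[g].min(0),lid[g].max(0))
im=rect('top0.npz',(0.34,-.34),(.72,.1),.02,1800); save(im,'rt2.png'); print(im.shape)
E
```

```text
R tool [[-0.954, 0.299, -0.0], [0.299, 0.954, -0.0], [0.0, -0.0, -1.0]] cam in tool [ 0.0694  0.0003 -0.1419] axis [-0.275 -0.     0.961] camx [0. 1. 0.]
84 [0.33295709 0.20024945 0.07600947] [0.73317108 0.32478158 0.0838902 ]
front edge [0.14043583 0.10012472] 7.994100314621964
[[0.713, 0.2]]
lid plane [ 0.02362583 -0.54004557  0.29106823] 1451 1492 [0.33304246 0.3000076  0.11080835] [0.7307869  0.35716993 0.14600739]
(683, 792, 3)<stdin>:11: RankWarning: Polyfit may be poorly conditioned
```

View pics/rt2.png

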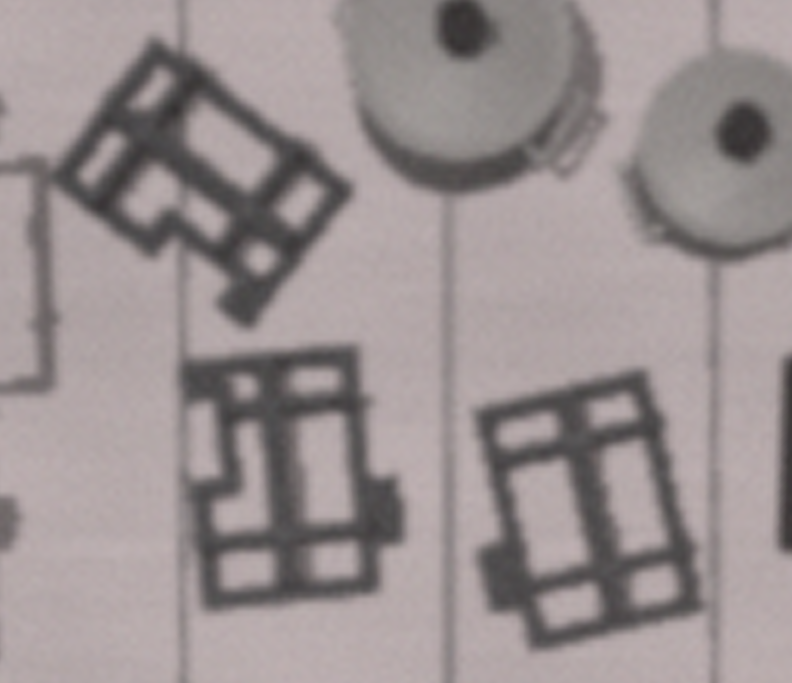

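```bash
python3 - <<'E'
from o import *
plan([.45,.12,.42],92.5)
q=np.load('top0.npz'); w=cloud(q['d'],q)
s=w[60:330,140:300].reshape(-1,3); s=s[~np.isnan(s[:,0])]
rim=s[(abs(s[:,2]-.08)<.003)&(s[:,1]>.1)&(s[:,1]<.4)&(s[:,0]<.8)&(s[:,0]>.2)]
print(len(rim),rim.min(0),rim.max(0))
xs=np.arange(.35,.73,.012)
e=np.array([(x,np.sort(rim[abs(rim[:,0]-x)<.007][:,1])[:3].mean()) for x in xs if (abs(rim[:,0]-x)<.007).sum()>3])
k=np.polyfit(e[:,0],e[:,1],1); print('front edge',k,np.degrees(np.arctan(k[0])),k[0]*.53+k[1])
lid=s[(s[:,2]>.1)&(s[:,1]>.15)&(s[:,0]<.8)]
A=np.c_[lid[:,:2],np.ones(len(lid))]
g=np.ones(len(lid),bool)
for _ in range(8):
    c=np.linalg.lstsq(A[g],lid[g,2],rcond=None)[0]; g=abs(A@c-lid[:,2])<.004
print('lid plane',c,g.sum(),len(lid),lid[g].min(0),lid[g].max(0))
E
```

```text
at [0.172  0.5487 0.2313] yaw_y 72.6 | tool shift mm [-393.5 -325.9 -188.7] turn -19.9 (or 160.1) j6 -0.15
992 [0.33295709 0.1270096  0.07700399] [0.73863801 0.31704656 0.08299253]
front edge [0.04541849 0.11271012] 2.6005004897872723 0.13678192209545365
lid plane [ 0.02324456 -0.52637532  0.2867389 ] 5406 6488 [0.33304246 0.17239109 0.11081839] [0.73548389 0.35716993 0.20645561]
```

Emit:
drive_tool(
  moves=[
    {"tz":-0.05},
    {"tz":-0.05},
    {"tx":-0.0394,"ty":-0.0326,"tz":-0.009},
    {"tx":-0.0394,"ty":-0.0326,"tz":-0.009},
    {"tx":-0.0394,"ty":-0.0326,"tz":-0.009},
    {"tx":-0.0394,"ty":-0.0326,"tz":-0.009},
    {"tx":-0.0394,"ty":-0.0326,"tz":-0.009},
    {"tx":-0.0394,"ty":-0.0326,"tz":-0.009},
    {"tx":-0.0394,"ty":-0.0326,"tz":-0.009},
    {"tx":-0.0394,"ty":-0.0326,"tz":-0.009},
    {"tx":-0.0394,"ty":-0.0326,"tz":-0.009},
    {"tx":-0.0394,"ty":-0.0326,"tz":-0.009},
  ],
)

```text
invalid input
```

Emit:
drive_tool(
  moves=[
    {"turn":-10},
    {"turn":-10},
    {},
    {},
  ],
)

```text
invalid input
```

```bash
python3 - <<'E'
from o import *
plan([.45,.12,.42],92.5)
p,d,m=cap('wrist'); save(p,'w1.png'); np.savez('w1.npz',p=p,d=d,**m)
for l in ['stove','lid_bar','support_l']:
    print(l,[(np.round(x['bbox']).astype(int).tolist(),round(x['confidence'],2)) for x in r.spot_in('wrist',l)])
E
```

```text
at [0.172  0.5487 0.2313] yaw_y 72.6 | tool shift mm [-393.5 -325.9 -188.7] turn -19.9 (or 160.1) j6 -0.15
stove [([107, 378, 144, 400], 0.58)]
lid_bar []
support_l []
```

View pics/w1.png

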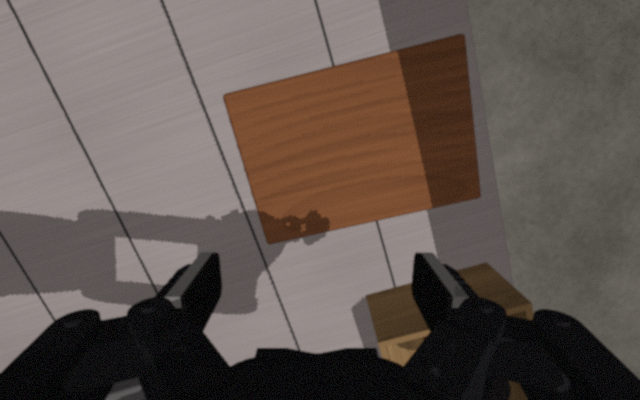

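The rows probably need all four keys, because the arm did not move and the view is unchanged. I'll retry with full rows.

Emit:
drive_tool(
  moves=[
    {"tx":0,"ty":0,"tz":-0.05,"turn":0},
    {"tx":0,"ty":0,"tz":-0.05,"turn":0},
    {"tx":-0.0394,"ty":-0.0326,"tz":-0.009,"turn":0},
    {"tx":-0.0394,"ty":-0.0326,"tz":-0.009,"turn":0},
    {"tx":-0.0394,"ty":-0.0326,"tz":-0.009,"turn":0},
    {"tx":-0.0394,"ty":-0.0326,"tz":-0.009,"turn":0},
    {"tx":-0.0394,"ty":-0.0326,"tz":-0.009,"turn":0},
    {"tx":-0.0394,"ty":-0.0326,"tz":-0.009,"turn":0},
    {"tx":-0.0394,"ty":-0.0326,"tz":-0.009,"turn":0},
    {"tx":-0.0394,"ty":-0.0326,"tz":-0.009,"turn":0},
    {"tx":-0.0394,"ty":-0.0326,"tz":-0.009,"turn":0},
    {"tx":-0.0394,"ty":-0.0326,"tz":-0.009,"turn":0},
  ],
)

```text
clock: 3.4
ee_pos: [0.4511, 0.1182, 0.4218]
tool_rot: [0.475, 3.105, 0.001]
contact_force: [0.9, -0.2, -0.0]
grip_width: 0.0853
gripper_force: 0.0
```

Emit:
drive_tool(
  moves=[
    {"tx":0,"ty":0,"tz":0,"turn":-10},
    {"tx":0,"ty":0,"tz":0,"turn":-10},
    {"tx":0,"ty":0,"tz":0,"turn":0},
    {"tx":0,"ty":0,"tz":0,"turn":0},
  ],
)

```text
clock: 3.9
ee_pos: [0.4504, 0.1199, 0.4213]
tool_rot: [-0.068, 3.141, 0.0]
contact_force: [-0.6, -1.2, -0.6]
grip_width: 0.0854
gripper_force: 0.0
```

```bash
python3 - <<'E'
from o import *
plan([.45,.12,.42],92.5)
p,d,m=cap('wrist'); save(p,'w2.png'); np.savez('w2.npz',p=p,d=d,**m)
for l in ['stove','lid_bar','support_l']:
    print(l,[(np.round(x['bbox']).astype(int).tolist(),round(x['confidence'],2)) for x in r.spot_in('wrist',l)])
E
```

```text
at [0.4503 0.1199 0.4213] yaw_y 92.5 | tool shift mm [0.3 0.1 1.3] turn 0.0 (or -180.0) j6 -1.54
stove [([310, 74, 488, 361], 0.86)]
lid_bar [([319, 72, 487, 363], 0.73), ([310, 73, 488, 363], 0.73)]
support_l [([171, 108, 250, 194], 0.74), ([197, 198, 287, 279], 0.71), ([65, 87, 155, 180], 0.67), ([307, 71, 488, 365], 0.55)]
```

View pics/w2.png

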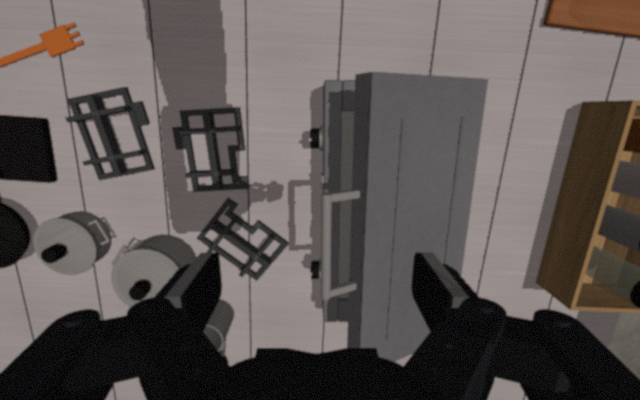

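```bash
python3 - <<'E'
from o import *
q=np.load('w2.npz'); w=cloud(q['d'],q)
s=w[60:370,290:500].reshape(-1,3); s=s[~np.isnan(s[:,0])]
bar=w[198:298,318:336].reshape(-1,3); bar=bar[~np.isnan(bar[:,0])]
bar=bar[bar[:,2]>.15]; print('bar',len(bar),np.median(bar,0),bar.min(0),bar.max(0)); k=np.polyfit(bar[:,0],bar[:,1],1); print(np.degrees(np.arctan(k[0])),'res',np.std(bar[:,1]-np.polyval(k,bar[:,0])))
arm=w[190:202,325:355,:][::2,::4]; 
rim=s[(abs(s[:,2]-.08)<.003)&(s[:,1]>.1)&(s[:,1]<.4)]
xs=np.arange(.35,.73,.01)
e=np.array([(x,np.sort(rim[abs(rim[:,0]-x)<.006][:,1])[:4].mean()) for x in xs if (abs(rim[:,0]-x)<.006).sum()>5])
k=np.polyfit(e[:,0],e[:,1],1); res=e[:,1]-np.polyval(k,e[:,0]); g=abs(res)<.003; k=np.polyfit(e[g,0],e[g,1],1)
print('front',np.degrees(np.arctan(k[0])),np.polyval(k,.53),g.sum(),len(g),rim.min(0),rim.max(0))
lid=s[(s[:,2]>.1)&(s[:,1]>.17)]
A=np.c_[lid[:,:2],np.ones(len(lid))]; g=np.ones(len(lid),bool)
for _ in range(10):
    c=np.linalg.lstsq(A[g],lid[g,2],rcond=None)[0]; g=abs(A@c-lid[:,2])<.003
L=lid[g]; print('lid',c,np.degrees(np.arctan(np.hypot(*c[:2]))),np.degrees(np.arctan(-c[0]/c[1])),g.sum(),len(lid),L.min(0),L.max(0))
E
```

```text
bar 1082 [0.54058703 0.13550001 0.2119813 ] [0.47767659 0.12765849 0.19797431] [0.60775274 0.15032725 0.21507886]
3.045939808653451 res 0.0040827581983534705
front 4.567549705297827 0.13949487609772285 13 37 [0.3406565  0.12624598 0.07702269] [0.73892219 0.18598654 0.08230543]
lid [ 0.02364322 -0.52724471  0.2859783 ] 27.823952281658173 2.567592492505491 25446 28803 [0.33481664 0.1726495  0.11271043] [0.73386538 0.35166186 0.20396672]
```

```bash
python3 - <<'E'
from o import *
plan([.5425,.137,.188],92.6)
E
```

```text
at [0.4504 0.1199 0.4213] yaw_y 92.6 | tool shift mm [-92.8  13.  233.3] turn -0.0 (or 180.0) j6 -1.54
```

Emit:
drive_tool(
  moves=[
    {"tx":-0.0309,"ty":0.0043,"tz":0.03,"turn":0},
    {"tx":-0.0309,"ty":0.0043,"tz":0.03,"turn":0},
    {"tx":-0.031,"ty":0.0044,"tz":0.04,"turn":0},
    {"tx":0,"ty":0,"tz":0.04,"turn":0},
    {"tx":0,"ty":0,"tz":0.033,"turn":0},
    {"tx":0,"ty":0,"tz":0.03,"turn":0},
    {"tx":0,"ty":0,"tz":0.03,"turn":0},
    {"tx":0,"ty":0,"tz":0,"turn":0},
  ],
  fingers=0.032,
  newtons=50,
)

```text
clock: 5.25
ee_pos: [0.5402, 0.1367, 0.1853]
tool_rot: [0.071, -3.134, 0.001]
contact_force: [0.5, -0.2, -1.2]
grip_width: 0.0317
gripper_force: 0.0
```

Emit:
drive_tool(
  moves=[
    {"tx":0,"ty":0,"tz":0,"turn":0},
    {"tx":0,"ty":0,"tz":0,"turn":0},
    {"tx":0,"ty":0,"tz":0,"turn":0},
    {"tx":0,"ty":0,"tz":0,"turn":0},
  ],
  fingers=0,
)

```text
clock: 5.75
ee_pos: [0.5435, 0.1356, 0.19]
tool_rot: [-0.07, 3.138, -0.004]
contact_force: [-1.5, -5.1, 1.6]
grip_width: 0.0099
gripper_force: 48.7
```

```bash
python3 - <<'E'
from o import *
plan([.5425,.137,.188],92.6)
print(r.read_state()['contact_force'])
psi=np.radians(2.6); h0=np.array([.5425,.338,.082])
P,R,s=tool()
b=P.copy(); b[2]+=.019
# y of hinge perp from bar
dz=b[2]-.082; print('bar angle',np.degrees(np.arcsin(dz/.236)), 'bar',b)
a0=np.arcsin(dz/.236); af=np.radians(110+4.1)
a=np.linspace(a0,af,17); y=-.236*np.cos(a); z=.236*np.sin(a)
print((1000*np.diff(y)).round(1).tolist(),(-1000*np.diff(z)).round(1).tolist())
E
```

```text
at [0.5435 0.1356 0.19  ] yaw_y 92.6 | tool shift mm [0.9 1.5 2. ] turn -0.0 (or 180.0) j6 -1.52
[-2.02941001 -4.99906566  0.21710338]
bar angle 32.563094335833114 bar [0.54346589 0.13557664 0.20902181]
[12.1, 13.5, 14.9, 16.2, 17.3, 18.3, 19.1, 19.8, 20.3, 20.7, 20.9, 21.0, 20.9, 20.6, 20.1, 19.5] [-17.2, -16.0, -14.8, -13.4, -11.9, -10.3, -8.6, -6.9, -5.1, -3.3, -1.4, 0.4, 2.3, 4.1, 5.9, 7.7]
```

Emit:
drive_tool(
  moves=[
    {"tx":0,"ty":0.0121,"tz":-0.0172,"turn":0},
    {"tx":0,"ty":0.0135,"tz":-0.016,"turn":0},
    {"tx":0,"ty":0.0149,"tz":-0.0148,"turn":0},
    {"tx":0,"ty":0.0162,"tz":-0.0134,"turn":0},
    {"tx":0,"ty":0.0173,"tz":-0.0119,"turn":0},
    {"tx":0,"ty":0.0183,"tz":-0.0103,"turn":0},
    {"tx":0,"ty":0.0191,"tz":-0.0086,"turn":0},
    {"tx":0,"ty":0.0198,"tz":-0.0069,"turn":0},
  ],
)

```text
clock: 6.8
ee_pos: [0.5379, 0.2659, 0.2921]
tool_rot: [-0.068, 3.136, -0.007]
contact_force: [-2.5, -7.3, 6.4]
grip_width: 0.0102
gripper_force: 51.0
```

Emit:
drive_tool(
  moves=[
    {"tx":0,"ty":0.0203,"tz":-0.0051,"turn":0},
    {"tx":0,"ty":0.0207,"tz":-0.0033,"turn":0},
    {"tx":0,"ty":0.0209,"tz":-0.0014,"turn":0},
    {"tx":0,"ty":0.021,"tz":0.0004,"turn":0},
    {"tx":0,"ty":0.0209,"tz":0.0023,"turn":0},
    {"tx":0,"ty":0.0206,"tz":0.0041,"turn":0},
    {"tx":0,"ty":0.0201,"tz":0.0059,"turn":0},
    {"tx":0,"ty":0.0195,"tz":0.0077,"turn":0},
    {"tx":0,"ty":0,"tz":0,"turn":0},
    {"tx":0,"ty":0,"tz":0,"turn":0},
  ],
)

```text
clock: 8.05
ee_pos: [0.5303, 0.4356, 0.277]
tool_rot: [-0.073, 3.137, 0.011]
contact_force: [4.1, 5.3, -0.1]
grip_width: 0.0094
gripper_force: 54.7
```

```bash
python3 - <<'E'
from o import *
P,R,s=tool(); print(P,s['contact_force'],s['grip_width'])
b=P+[0,0,.019]; print('bar angle by z',180-np.degrees(np.arcsin((b[2]-.082)/.236)), 'by y', np.degrees(np.arccos((.338-b[1])/.236)))
E
```

```text
[0.53036273 0.43560685 0.27701045] [4.88095082 5.62290646 0.62311578] 0.010190221715213579
bar angle by z 114.92993426346304 by y 114.43045046653573
```

Emit:
drive_tool(
  moves=[
    {"tx":0,"ty":0,"tz":0,"turn":0},
    {"tx":0,"ty":0,"tz":0,"turn":0},
    {"tx":0,"ty":0,"tz":-0.04,"turn":0},
    {"tx":0,"ty":0,"tz":-0.04,"turn":0},
    {"tx":0,"ty":-0.03,"tz":-0.04,"turn":0},
    {"tx":0.01,"ty":-0.05,"tz":-0.03,"turn":0},
    {"tx":0.02,"ty":-0.05,"tz":0,"turn":0},
    {"tx":0.02,"ty":-0.05,"tz":0,"turn":0},
    {"tx":0.02,"ty":-0.05,"tz":0,"turn":0},
    {"tx":0.02,"ty":-0.05,"tz":0,"turn":0},
    {"tx":0,"ty":0,"tz":0,"turn":0},
    {"tx":0,"ty":0,"tz":0,"turn":0},
  ],
  fingers=0.03,
)

```text
clock: 9.6
ee_pos: [0.452, 0.1484, 0.4267]
tool_rot: [0.071, -3.141, -0.001]
contact_force: [0.4, -0.5, -0.1]
grip_width: 0.03
gripper_force: 0.0
```

```bash
python3 - <<'E'
from o import *
P,R,s=tool(); print(P)
p,d,m=cap('wrist'); save(p,'w3.png'); np.savez('w3.npz',p=p,d=d,**m)
E
```

```text
[0.45210925 0.14881556 0.42657417]
```

View pics/w3.png

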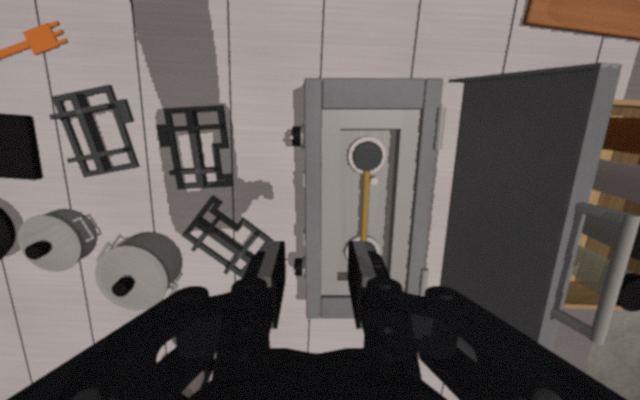

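```bash
cat > stove.py <<'E'
from o import *
from scipy.optimize import minimize
def fit_stove(w,x0=(.535,.238,.045)):
    s=w.reshape(-1,3); s=s[~np.isnan(s[:,0])]
    s=s[(s[:,0]>.28)&(s[:,0]<.8)&(s[:,1]>.09)&(s[:,1]<.40)]
    top=s[(abs(s[:,2]-.0795)<.0035)]; well=s[(s[:,2]<.0735)&(s[:,2]>.045)]
    tab=s[s[:,2]<.01]
    print('rim z',np.median(top[:,2]),'ledge z',np.median(well[(well[:,2]>.066)][:,2]),len(top),len(well))
    def f(p):
        c,q=np.cos(p[2]),np.sin(p[2])
        def loc(a): 
            d=a[:,:2]-p[:2]; return abs(d[:,0]*c+d[:,1]*q),abs(-d[:,0]*q+d[:,1]*c)
        x,y=loc(top); out=np.maximum(x-.2,y-.1); inn=np.minimum(.157-x,.074-y)
        l=np.minimum(np.clip(out,0,None),.01).sum()+np.minimum(np.clip(inn,0,None),.01).sum()
        x,y=loc(well); i2=np.maximum(x-.157,y-.074)
        near=np.maximum(x-.2,y-.1)<0
        l+=(np.minimum(np.clip(i2,0,None),.01)*near).sum()
        return l
    best=None
    for dx in (-.008,0,.008):
        for dy in (-.006,0,.006):
            o=minimize(f,np.array(x0)+[dx,dy,0],method='Nelder-Mead',options=dict(xatol=1e-5,fatol=1e-6,initial_simplex=np.array(x0)+[[dx,dy,0],[dx+.005,dy,0],[dx,dy+.005,0],[dx,dy,.03]]))
            if best is None or o.fun<best.fun: best=o
    return best.x,best.fun
def lidangle(w,yaw=.0454,hy=None,st=None):
    s=w.reshape(-1,3); s=s[~np.isnan(s[:,0])]
    d=s[:,:2]-st[:2]; c,q=np.cos(st[2]),np.sin(st[2])
    x=d[:,0]*c+d[:,1]*q; y=-d[:,0]*q+d[:,1]*c-.1; z=s[:,2]-.082
    k=(abs(x)<.19)&(y>-.02)&(y<.15)&(z>.04)&(z<.19); y,z=y[k],z[k]
    g=np.ones(len(y),bool)
    for _ in range(15):
        a=np.polyfit(z[g],y[g],1); g=abs(np.polyval(a,z)-y)<.004
    return 90+np.degrees(np.arctan(a[0])),a[1],g.sum(),len(g)
E
python3 - <<'E'
from stove import *
q=np.load('w3.npz'); w=cloud(q['d'],q)
st,f=fit_stove(w); print(st,np.degrees(st[2]),f); print(lidangle(w,st=st))
p,d,m=cap('top'); w=cloud(d,m); np.savez('top1.npz',p=p,d=d,**m)
s2,f=fit_stove(w); print(s2,np.degrees(s2[2]),f); print(lidangle(w,st=s2))
p,d,m=cap('scene'); w=cloud(d,m); np.savez('scene1.npz',p=p,d=d,**m)
s2,f=fit_stove(w); print(s2,np.degrees(s2[2]),f); print(lidangle(w,st=s2))
E
```

```text
rim z 0.07921825311089722 ledge z 0.06939618447606881 11961 10763
[0.53720754 0.23483515 0.04426345] 2.5361088918229533 7.429642658681395
(np.float64(110.94148902187374), np.float64(0.03460159998939253), np.int64(22077), 27631)
rim z 0.07932005745596143 ledge z 0.06963753359011417 2029 2832
[0.53630186 0.23739444 0.04506843] 2.5822306095549066 0.34058322246849937
(np.float64(110.55142007882324), np.float64(0.034029808079215754), np.int64(1337), 1792)
rim z 0.07963422752427657 ledge z 0.07019142027504122 2555 3420
[0.53398565 0.2358468  0.04397326] 2.5194823787207685 3.2242056085505832
(np.float64(110.70038428039035), np.float64(0.03333832174947726), np.int64(2699), 3849)
```

```bash
cat > sup.py <<'E'
from o import *
from scipy.optimize import minimize
from scipy.spatial import cKDTree
def seg(x0,x1,y0,y1,n=.004):
    X,Y=np.meshgrid(np.arange(x0,x1+1e-6,n),np.arange(y0,y1+1e-6,n)); return np.c_[X.ravel(),Y.ravel()]
T=np.r_[seg(-.004,.004,-.068,.068),seg(-.048,.048,.034,.038),seg(-.048,.048,-.038,-.034)]
TT=cKDTree(T)
G=dict(support_r=(.622,-.008,-35),support_c=(.463,-.061,-85),support_l=(.441,-.232,104.5))
def fit_sup(w,g,zlo=.022,zhi=.045,base=0):
    g=np.array([g[0],g[1],np.radians(g[2])])
    s=w.reshape(-1,3); s=s[~np.isnan(s[:,0])]
    s=s[(np.hypot(*(s[:,:2]-g[:2]).T)<.095)&(s[:,2]>base+zlo)&(s[:,2]<base+zhi)][:,:2]
    if len(s)<40: return None
    K=cKDTree(s)
    def f(p):
        c,q=np.cos(p[2]),np.sin(p[2]); R=np.array([[c,-q],[q,c]])
        a=TT.query((s-p[:2])@R,distance_upper_bound=.02)[0]; b=K.query(T@R.T+p[:2],distance_upper_bound=.02)[0]
        return np.minimum(a,.012).mean()+np.minimum(b,.012).mean()
    best=None
    for dy in (-.4,-.2,0,.2,.4):
      for e in (-.015,0,.015):
        x=g+[e*-np.sin(g[2]),e*np.cos(g[2]),dy]
        o=minimize(f,x,method='Nelder-Mead',options=dict(xatol=1e-5,fatol=1e-7,initial_simplex=x+np.array([[0,0,0],[.01,0,0],[0,.01,0],[0,0,.1]])))
        if best is None or o.fun<best.fun: best=o
    return np.r_[best.x[:2].round(4),np.degrees(best.x[2]).round(1),(best.fun*1000).round(2),len(s)]
E
python3 - <<'E'
from sup import *
for f in ['top0','top1','scene0','scene1','w2','w3']:
    q=np.load(f+'.npz'); w=cloud(q['d'],q); print(f,{k:fit_sup(w,g).tolist() for k,g in G.items()})
E
```

```text
top0 {'support_r': [0.622, -0.0102, -36.4, 3.53, 256.0], 'support_c': [0.4564, -0.0526, -84.3, 3.44, 252.0], 'support_l': [0.4382, -0.2255, 102.9, 2.99, 276.0]}
top1 {'support_r': [0.6222, -0.0096, -36.9, 3.5, 256.0], 'support_c': [0.4563, -0.0526, -84.3, 3.48, 248.0], 'support_l': [0.4384, -0.226, 104.0, 3.01, 274.0]}
scene0 {'support_r': [0.6268, -0.0113, -36.9, 3.44, 347.0], 'support_c': [0.4617, -0.054, -83.7, 3.71, 295.0], 'support_l': [0.4423, -0.2271, 103.6, 3.54, 310.0]}
scene1 {'support_r': [0.6261, -0.0113, -36.8, 3.43, 341.0], 'support_c': [0.4606, -0.0534, -85.5, 3.76, 292.0], 'support_l': [0.4424, -0.2273, 104.0, 3.6, 306.0]}
w2 {'support_r': [0.6233, -0.0094, -36.9, 2.81, 957.0], 'support_c': [0.4588, -0.0527, -85.4, 2.76, 1164.0], 'support_l': [0.4399, -0.2263, 103.5, 2.27, 1403.0]}
w3 {'support_r': [0.6229, -0.0099, -36.8, 3.0, 930.0], 'support_c': [0.4583, -0.0527, -84.9, 2.72, 1179.0], 'support_l': [0.4404, -0.226, 103.8, 2.28, 1424.0]}
```

```bash
python3 - <<'E'
from o import *
plan([.44,-.226,.25],103.8)
E
```

```text
at [0.4521 0.1487 0.4265] yaw_y 92.7 | tool shift mm [  29.4 -373.8  176.5] turn -11.1 (or 168.9) j6 -1.48
```

Emit:
drive_tool(
  moves=[
    {"tx":0.0037,"ty":-0.0467,"tz":0,"turn":0},
    {"tx":0.0037,"ty":-0.0467,"tz":0,"turn":0},
    {"tx":0.0037,"ty":-0.0467,"tz":0.02,"turn":0},
    {"tx":0.0037,"ty":-0.0467,"tz":0.02,"turn":0},
    {"tx":0.0037,"ty":-0.0467,"tz":0.02,"turn":0},
    {"tx":0.0037,"ty":-0.0467,"tz":0.02,"turn":0},
    {"tx":0.0037,"ty":-0.0467,"tz":0.02,"turn":0},
    {"tx":0.0037,"ty":-0.0467,"tz":0.02,"turn":0},
    {"tx":0,"ty":0,"tz":0.03,"turn":-5.5},
    {"tx":0,"ty":0,"tz":0.0265,"turn":-5.6},
    {"tx":0,"ty":0,"tz":0,"turn":0},
    {"tx":0,"ty":0,"tz":0,"turn":0},
  ],
)

```text
clock: 11.45
ee_pos: [0.44, -0.2267, 0.2514]
tool_rot: [-0.373, 3.118, -0.002]
contact_force: [0.4, -0.6, 0.1]
grip_width: 0.0301
gripper_force: 0.0
```

```bash
cat > look.py <<'E'
from sup import *
import sys
k=sys.argv[1]; g=G[k]
p,d,m=cap('wrist'); w=cloud(d,m); a=fit_sup(w,g); print(a.tolist()); np.savez('last.npz',p=p,d=d,**m)
plan([a[0],a[1],.014],a[2])
E
python3 look.py support_l
```

```text
[0.4395, -0.2276, 103.7, 2.08, 2392.0]
at [ 0.4403 -0.2269  0.2521] yaw_y 103.7 | tool shift mm [1.50e+00 1.00e-01 2.38e+02] turn -0.0 (or 180.0) j6 -2.46
```

Emit:
drive_tool(
  moves=[
    {"tx":0.0015,"ty":0,"tz":0.04,"turn":0},
    {"tx":0,"ty":0,"tz":0.04,"turn":0},
    {"tx":0,"ty":0,"tz":0.04,"turn":0},
    {"tx":0,"ty":0,"tz":0.04,"turn":0},
    {"tx":0,"ty":0,"tz":0.035,"turn":0},
    {"tx":0,"ty":0,"tz":0.023,"turn":0},
    {"tx":0,"ty":0,"tz":0.018,"turn":0},
    {"tx":0,"ty":0,"tz":0,"turn":0},
  ],
)

```text
clock: 12.55
ee_pos: [0.4379, -0.2267, 0.0141]
tool_rot: [0.374, -3.118, -0.001]
contact_force: [0.5, -0.6, 0.4]
grip_width: 0.0301
gripper_force: 0.0
```

Emit:
drive_tool(
  moves=[
    {"tx":0,"ty":0,"tz":0,"turn":0},
    {"tx":0,"ty":0,"tz":0,"turn":0},
    {"tx":0,"ty":0,"tz":0,"turn":0},
    {"tx":0,"ty":0,"tz":0,"turn":0},
  ],
  fingers=0,
  newtons=60,
)

```text
clock: 13.05
ee_pos: [0.4392, -0.2278, 0.0159]
tool_rot: [-0.374, 3.117, -0.004]
contact_force: [0.4, -0.1, 6.5]
grip_width: 0.0105
gripper_force: 62.3
```

```bash
cat > seat.py <<'E'
from h import *
ST=np.array([.536,.236,np.radians(2.55)])
def seat(dx,dy=0,st=ST): return st[:2]+[dx*np.cos(st[2])-dy*np.sin(st[2]),dx*np.sin(st[2])+dy*np.cos(st[2])]
E
python3 - <<'E'
from seat import *
P,R,s=tool(); print(s['grip_width'],s['gripper_force'],s['contact_force'])
plan([*seat(-.103),.20],2.55); print(seat(-.103))
E
```

```text
0.010487762473667199 62.30682134628296 [ 0.40131775 -0.06795641  6.54194052]
at [ 0.4392 -0.2278  0.0159] yaw_y 103.7 | tool shift mm [-103.1  447.1 -185. ] turn -78.9 (or 101.1) j6 -2.46
[0.43310199 0.23141741]
```

Emit:
drive_tool(
  moves=[
    {"tx":0,"ty":0,"tz":-0.03,"turn":0},
    {"tx":0,"ty":0,"tz":-0.05,"turn":0},
    {"tx":0,"ty":0,"tz":-0.05,"turn":10.1},
    {"tx":0,"ty":0,"tz":-0.055,"turn":10.1},
    {"tx":0,"ty":0,"tz":0,"turn":10.1},
    {"tx":0,"ty":0,"tz":0,"turn":10.1},
    {"tx":0,"ty":0,"tz":0,"turn":10.1},
    {"tx":0,"ty":0,"tz":0,"turn":10.1},
    {"tx":0,"ty":0,"tz":0,"turn":10.1},
    {"tx":0,"ty":0,"tz":0,"turn":10.1},
    {"tx":0,"ty":0,"tz":0,"turn":10.1},
    {"tx":0,"ty":0,"tz":0,"turn":10.1},
  ],
)

```text
clock: 14.55
ee_pos: [0.437, -0.2263, 0.1984]
tool_rot: [-2.174, -2.265, 0.001]
contact_force: [-0.4, -0.1, -3.7]
grip_width: 0.0103
gripper_force: 61.1
```

```bash
python3 - <<'E'
from seat import *
P,R,s=tool(); print(s['grip_width'],s['gripper_force'],s['contact_force'],s['ft_torque'])
plan([*seat(-.103),.20],2.55)
E
```

```text
0.010343164522269601 61.061153411865234 [-0.41409682 -0.12803652 -3.67868813] [ 0.03899132  0.01261135 -0.02025697]
at [ 0.437  -0.2263  0.1984] yaw_y 2.4 | tool shift mm [457.5  14.9  -1.1] turn -0.2 (or 179.8) j6 -0.69
```

Emit:
drive_tool(
  moves=[
    {"tx":0.042,"ty":0.0015,"tz":0,"turn":0},
    {"tx":0.042,"ty":0.0015,"tz":0,"turn":0},
    {"tx":0.042,"ty":0.0015,"tz":0,"turn":0},
    {"tx":0.042,"ty":0.0015,"tz":0,"turn":0},
    {"tx":0.042,"ty":0.0015,"tz":0,"turn":0},
    {"tx":0.042,"ty":0.0015,"tz":0,"turn":0},
    {"tx":0.042,"ty":0.0015,"tz":0,"turn":0},
    {"tx":0.042,"ty":0.0015,"tz":0,"turn":0},
    {"tx":0.042,"ty":0.0015,"tz":0,"turn":0},
    {"tx":0.042,"ty":0.0015,"tz":0,"turn":0},
    {"tx":0.0375,"ty":0,"tz":0,"turn":0},
    {"tx":0,"ty":0,"tz":0,"turn":0},
  ],
)

```text
clock: 16.05
ee_pos: [0.4301, 0.2327, 0.1985]
tool_rot: [-2.163, -2.277, 0.002]
contact_force: [-0.3, -0.1, -2.1]
grip_width: 0.0103
gripper_force: 61.1
```

```bash
python3 - <<'E'
from stove import *
from sup import fit_sup
import seat
P,R,s=tool(); print(P,R[:,1],s['contact_force'])
p,d,m=cap('wrist'); save(p,'w4.png'); np.savez('w4.npz',p=p,d=d,**m); w=cloud(d,m)
st,f=fit_stove(w,(.536,.236,.0445)); print(st,np.degrees(st[2]),f)
print('held',fit_sup(w,(P[0],P[1],2.5),base=P[2]-.014))
plan([*seat.seat(-.103),.20],2.55)
E
```

```text
[0.4302972  0.23131789 0.19846662] [ 0.99876844  0.04958487 -0.00171515] [-0.42932959 -0.55962826 -3.33734898]
rim z 0.07924379268173995 ledge z 0.06943025572641705 29505 31961
[0.53723282 0.2341768  0.04392107] 2.5164918903337874 31.269853539063696
held [4.3070e-01 2.3180e-01 2.5000e+00 5.4400e+00 1.2848e+04]
at [0.4305 0.2306 0.1985] yaw_y 2.8 | tool shift mm [ 0.7  2.6 -1.5] turn 0.2 (or -179.8) j6 0.27
```

View pics/w4.png

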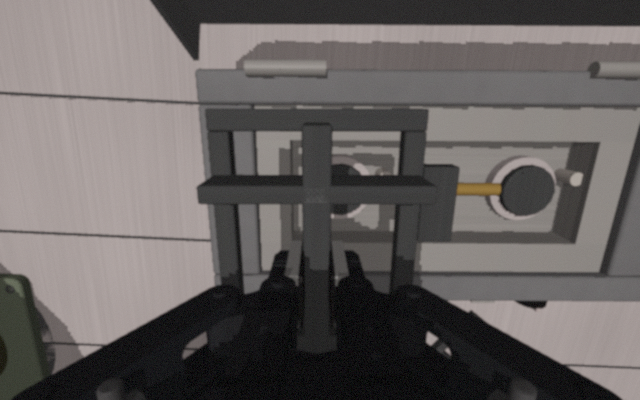

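```bash
sed -i 's/ST=.*/ST=np.array([.537,.2348,np.radians(2.53)])/' seat.py; python3 - <<'E'
from seat import *
plan([*seat(-.103),.11],2.53)
E
```

```text
at [0.4305 0.2306 0.1985] yaw_y 2.8 | tool shift mm [-0.4  3.7 88.5] turn 0.2 (or -179.8) j6 0.27
```

Emit:
drive_tool(
  moves=[
    {"tx":0,"ty":0.0037,"tz":0.03,"turn":0.2},
    {"tx":0,"ty":0,"tz":0.03,"turn":0},
    {"tx":0,"ty":0,"tz":0.0285,"turn":0},
    {"tx":0,"ty":0,"tz":0,"turn":0},
    {"tx":0,"ty":0,"tz":0,"turn":0},
    {"tx":0,"ty":0,"tz":0,"turn":0},
  ],
)

```text
clock: 16.9
ee_pos: [0.4365, 0.2311, 0.1125]
tool_rot: [2.172, 2.268, 0.005]
contact_force: [0.5, 0.5, -2.8]
grip_width: 0.0104
gripper_force: 60.9
```

```bash
python3 - <<'E'
from seat import *
plan([*seat(-.103),.086],2.53)
E
```

```text
at [0.4365 0.2311 0.1125] yaw_y 2.5 | tool shift mm [-0.8 -2.5 26.5] turn -0.1 (or 179.9) j6 0.27
```

Emit:
drive_tool(
  moves=[
    {"tx":0,"ty":0,"tz":0.005,"turn":0},
    {"tx":0,"ty":0,"tz":0,"turn":0},
    {"tx":0,"ty":0,"tz":0,"turn":0},
    {"tx":0,"ty":0,"tz":0,"turn":0},
    {"tx":0,"ty":0,"tz":0,"turn":0},
  ],
)

```text
clock: 17.52
ee_pos: [0.4351, 0.231, 0.1058]
tool_rot: [2.172, 2.269, 0.0]
contact_force: [0.7, -0.2, -2.6]
grip_width: 0.0104
gripper_force: 61.0
```

```bash
python3 - <<'E'
from seat import *
for i in range(4):
    plan([*seat(-.103),.086],2.53); r.capture('wrist')
E
```

```text
at [0.4351 0.231  0.1058] yaw_y 2.5 | tool shift mm [-0.7 -1.  19.8] turn -0.0 (or 180.0) j6 0.27
at [0.4351 0.231  0.1058] yaw_y 2.5 | tool shift mm [-0.7 -1.  19.8] turn -0.0 (or 180.0) j6 0.27
at [0.435  0.231  0.1058] yaw_y 2.5 | tool shift mm [-0.7 -1.  19.8] turn -0.0 (or 180.0) j6 0.27
at [0.435  0.231  0.1058] yaw_y 2.5 | tool shift mm [-0.7 -1.  19.8] turn -0.0 (or 180.0) j6 0.27
```

Emit:
drive_tool(
  moves=[
    {"tx":-0.0006,"ty":-0.001,"tz":0.005,"turn":0},
    {"tx":0,"ty":0,"tz":0.005,"turn":0},
    {"tx":0,"ty":0,"tz":0.005,"turn":0},
    {"tx":0,"ty":0,"tz":0.004,"turn":0},
    {"tx":0,"ty":0,"tz":0,"turn":0},
    {"tx":0,"ty":0,"tz":0,"turn":0},
    {"tx":0,"ty":0,"tz":0,"turn":0},
  ],
)

```text
clock: 18.6
ee_pos: [0.4342, 0.2304, 0.0869]
tool_rot: [2.173, 2.269, 0.0]
contact_force: [0.4, 0.3, -3.4]
grip_width: 0.0107
gripper_force: 61.2
```

```bash
python3 - <<'E'
from seat import *
plan([*seat(-.103),.086],2.53); print(r.read_state()['contact_force'])
E
```

```text
at [0.4342 0.2304 0.0869] yaw_y 2.5 | tool shift mm [-0.1 -0.1  0.9] turn -0.0 (or 180.0) j6 0.27
[ 0.41714163  0.26970075 -3.39026382]
```

Emit:
drive_tool(
  moves=[
    {"tx":0,"ty":0,"tz":0.001,"turn":0},
    {"tx":0,"ty":0,"tz":0,"turn":0},
    {"tx":0,"ty":0,"tz":0,"turn":0},
    {"tx":0,"ty":0,"tz":-0.01,"turn":0},
    {"tx":0,"ty":0,"tz":-0.04,"turn":0},
    {"tx":0,"ty":0,"tz":-0.05,"turn":0},
    {"tx":0,"ty":0,"tz":-0.05,"turn":0},
    {"tx":0,"ty":0,"tz":-0.015,"turn":0},
    {"tx":0,"ty":0,"tz":0,"turn":0},
    {"tx":0,"ty":0,"tz":0,"turn":0},
  ],
  fingers=0.03,
)

```text
clock: 19.85
ee_pos: [0.4328, 0.2299, 0.2488]
tool_rot: [-2.171, -2.268, 0.005]
contact_force: [0.2, -0.1, -0.3]
grip_width: 0.0298
gripper_force: 0.0
```

```bash
python3 - <<'E'
from stove import *
from sup import fit_sup
from seat import *
p,d,m=cap('wrist'); save(p,'w5.png'); np.savez('w5.npz',p=p,d=d,**m); w=cloud(d,m)
a=fit_sup(w,(*seat(-.103),2.5),base=.07); print(a,a[:2]-seat(-.103))
st,f=fit_stove(w,(.537,.235,.0445)); print(st,f,a[:2]-seat(-.103,st=st))
s=w.reshape(-1,3); g=(np.hypot(s[:,0]-a[0],s[:,1]-a[1])<.08)&(s[:,2]>.09)&(s[:,2]<.12); print('rib z',np.median(s[g,2]))
plan([.4583,-.0527,.25],-85)
E
```

```text
[4.351e-01 2.312e-01 2.400e+00 2.000e+00 3.631e+03] [0.0009996  0.00094668]
rim z 0.07928590816606802 ledge z 0.06945167204333927 38287 26631
[0.53807454 0.23353034 0.04994111] 63.76391080077765 [-0.00010296  0.00281146]
rib z 0.10126967216807779
at [0.4327 0.2299 0.2485] yaw_y 2.5 | tool shift mm [-283.5   13.2   -1.2] turn 87.5 (or -92.5) j6 0.27
```

Emit:
drive_tool(
  moves=[
    {"tx":-0.0405,"ty":0.0019,"tz":0,"turn":0},
    {"tx":-0.0405,"ty":0.0019,"tz":0,"turn":0},
    {"tx":-0.0405,"ty":0.0019,"tz":0,"turn":0},
    {"tx":-0.0405,"ty":0.0019,"tz":0,"turn":0},
    {"tx":-0.0405,"ty":0.0019,"tz":0,"turn":0},
    {"tx":-0.0405,"ty":0.0019,"tz":0,"turn":0},
    {"tx":-0.0405,"ty":0.0019,"tz":0,"turn":0},
    {"tx":0,"ty":0,"tz":0,"turn":10.5},
    {"tx":0,"ty":0,"tz":0,"turn":10.5},
    {"tx":0,"ty":0,"tz":0,"turn":10.5},
    {"tx":0,"ty":0,"tz":0,"turn":10.5},
  ],
)

```text
clock: 21.32
ee_pos: [0.4588, -0.0521, 0.2491]
tool_rot: [-2.844, -1.33, 0.004]
contact_force: [0.5, -0.4, -0.0]
grip_width: 0.0303
gripper_force: 0.0
```

Emit:
drive_tool(
  moves=[
    {"tx":0,"ty":0,"tz":0,"turn":10.5},
    {"tx":0,"ty":0,"tz":0,"turn":10.5},
    {"tx":0,"ty":0,"tz":0,"turn":10.5},
    {"tx":0,"ty":0,"tz":0,"turn":10.5},
    {"tx":0,"ty":0,"tz":0,"turn":3.5},
    {"tx":0,"ty":0,"tz":0,"turn":0},
    {"tx":0,"ty":0,"tz":0,"turn":0},
    {"tx":0,"ty":0,"tz":0,"turn":0},
  ],
)

```text
clock: 22.32
ee_pos: [0.4595, -0.0522, 0.2504]
tool_rot: [-3.138, -0.138, 0.001]
contact_force: [-1.1, -0.1, 0.5]
grip_width: 0.03
gripper_force: 0.0
```

```bash
sed -i "s/support_r=.*/support_r=(.6229,-.0099,-36.8),support_c=(.4583,-.0527,-84.9),support_l=(.44,-.227,103.8))/" sup.py; python3 look.py support_c
```

```text
[0.4599, -0.0547, -84.8, 2.59, 2254.0]
at [ 0.4597 -0.0523  0.2507] yaw_y -85.0 | tool shift mm [  0.    2.4 236.7] turn -0.2 (or 179.8) j6 1.18
```

Emit:
drive_tool(
  moves=[
    {"tx":0,"ty":0.0024,"tz":0.04,"turn":-0.2},
    {"tx":0,"ty":0,"tz":0.04,"turn":0},
    {"tx":0,"ty":0,"tz":0.04,"turn":0},
    {"tx":0,"ty":0,"tz":0.04,"turn":0},
    {"tx":0,"ty":0,"tz":0.035,"turn":0},
    {"tx":0,"ty":0,"tz":0.022,"turn":0},
    {"tx":0,"ty":0,"tz":0.018,"turn":0},
    {"tx":0,"ty":0,"tz":0,"turn":0},
    {"tx":0,"ty":0,"tz":0,"turn":0},
  ],
)

```text
clock: 23.55
ee_pos: [0.4606, -0.0549, 0.0165]
tool_rot: [3.138, 0.142, 0.002]
contact_force: [-0.0, -0.1, -0.3]
grip_width: 0.0299
gripper_force: 0.0
```

Emit:
drive_tool(
  moves=[
    {"tx":0,"ty":0,"tz":0,"turn":0},
    {"tx":0,"ty":0,"tz":0,"turn":0},
    {"tx":0,"ty":0,"tz":0,"turn":0},
    {"tx":0,"ty":0,"tz":0,"turn":0},
  ],
  fingers=0,
)

```text
clock: 24.05
ee_pos: [0.461, -0.0549, 0.0171]
tool_rot: [3.138, 0.142, 0.003]
contact_force: [-1.0, 1.7, 6.2]
grip_width: 0.0106
gripper_force: 62.2
```

```bash
python3 - <<'E'
from seat import *
P,R,s=tool(); print(s['grip_width'],s['gripper_force'],s['contact_force'])
plan([*seat(0),.20],2.53)
# along-rib grasp offset from support centre est (.4599,-.0547)
a=np.radians(-84.8); print('grip minus centre along support y',(P[:2]-[.4599,-.0547])@[-np.sin(a),np.cos(a)],'x',(P[:2]-[.4599,-.0547])@[np.cos(a),np.sin(a)])
E
```

```text
0.01055898645674435 62.202744483947754 [-0.95724201  1.66570916  6.20056172]
at [ 0.461  -0.0549  0.0171] yaw_y -84.8 | tool shift mm [ 102.3 -281.5 -182.9] turn -87.3 (or 92.7) j6 1.17
grip minus centre along support y 0.0010608155406091693 x 0.0002893570123888726
```

Emit:
drive_tool(
  moves=[
    {"tx":0,"ty":0,"tz":-0.03,"turn":0},
    {"tx":0,"ty":0,"tz":-0.05,"turn":0},
    {"tx":0,"ty":0,"tz":-0.05,"turn":-9.7},
    {"tx":0,"ty":0,"tz":-0.053,"turn":-9.7},
    {"tx":0,"ty":0,"tz":0,"turn":-9.7},
    {"tx":0,"ty":0,"tz":0,"turn":-9.7},
    {"tx":0,"ty":0,"tz":0,"turn":-9.7},
    {"tx":0,"ty":0,"tz":0,"turn":-9.7},
    {"tx":0,"ty":0,"tz":0,"turn":-9.7},
    {"tx":0,"ty":0,"tz":0,"turn":-9.7},
    {"tx":0,"ty":0,"tz":0,"turn":-9.7},
    {"tx":0,"ty":0,"tz":0,"turn":0},
  ],
)

```text
clock: 25.55
ee_pos: [0.459, -0.0545, 0.1979]
tool_rot: [-2.174, -2.266, 0.001]
contact_force: [-0.4, 0.1, -2.5]
grip_width: 0.0104
gripper_force: 61.0
```

```bash
python3 - <<'E'
from seat import *
P,R,s=tool(); print(s['grip_width'],s['contact_force'])
plan([*seat(0,.001),.12],2.53)
E
```

```text
0.010351373193451804 [-0.36054843  0.08682474 -2.49930422]
at [ 0.459  -0.0545  0.1979] yaw_y 2.4 | tool shift mm [286.7  90.   77.9] turn -0.2 (or 179.8) j6 -0.35
```

Emit:
drive_tool(
  moves=[
    {"tx":0.0358,"ty":0.0112,"tz":0,"turn":0},
    {"tx":0.0358,"ty":0.0112,"tz":0,"turn":0},
    {"tx":0.0358,"ty":0.0112,"tz":0,"turn":0},
    {"tx":0.0358,"ty":0.0112,"tz":0,"turn":0},
    {"tx":0.0358,"ty":0.0112,"tz":0,"turn":0},
    {"tx":0.0358,"ty":0.0112,"tz":0,"turn":0},
    {"tx":0.0358,"ty":0.0112,"tz":0.02,"turn":0},
    {"tx":0.0358,"ty":0.0112,"tz":0.02,"turn":0},
    {"tx":0,"ty":0,"tz":0.02,"turn":0},
    {"tx":0,"ty":0,"tz":0.015,"turn":0},
    {"tx":0,"ty":0,"tz":0,"turn":0},
    {"tx":0,"ty":0,"tz":0,"turn":0},
  ],
)

```text
clock: 27.05
ee_pos: [0.5375, 0.235, 0.1245]
tool_rot: [2.174, 2.267, 0.002]
contact_force: [-0.5, -0.1, -3.4]
grip_width: 0.0103
gripper_force: 60.9
```

Emit:
drive_tool(
  moves=[
    {"tx":0,"ty":0,"tz":0,"turn":0},
    {"tx":0,"ty":0,"tz":0,"turn":0},
    {"tx":0,"ty":0,"tz":0,"turn":0},
    {"tx":0,"ty":0,"tz":0,"turn":0},
  ],
)

```text
clock: 27.55
ee_pos: [0.537, 0.2353, 0.1239]
tool_rot: [2.173, 2.269, 0.0]
contact_force: [-0.3, 0.0, -3.7]
grip_width: 0.0102
gripper_force: 60.9
```

```bash
python3 - <<'E'
from seat import *
plan([*seat(0,.001),.087],2.53)
p,d,m=cap('wrist'); save(p,'w6.png')
E
```

```text
at [0.537  0.2353 0.1239] yaw_y 2.5 | tool shift mm [ 0.5 -0.  36.9] turn -0.0 (or 180.0) j6 0.22
```

View pics/w6.png

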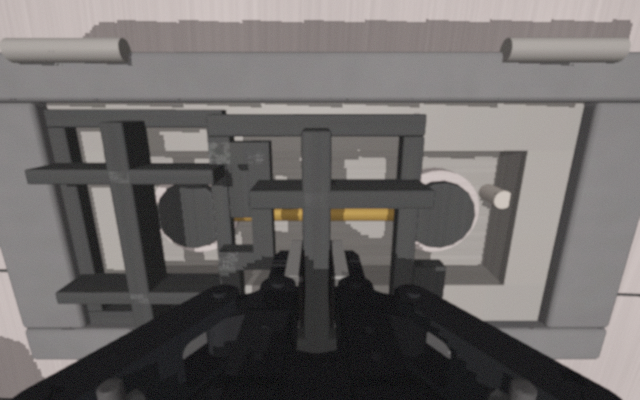

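Emit:
drive_tool(
  moves=[
    {"tx":0.0005,"ty":0,"tz":0.008,"turn":0},
    {"tx":0,"ty":0,"tz":0.008,"turn":0},
    {"tx":0,"ty":0,"tz":0.005,"turn":0},
    {"tx":0,"ty":0,"tz":0.005,"turn":0},
    {"tx":0,"ty":0,"tz":0.005,"turn":0},
    {"tx":0,"ty":0,"tz":0.004,"turn":0},
    {"tx":0,"ty":0,"tz":0.001,"turn":0},
    {"tx":0,"ty":0,"tz":0,"turn":0},
    {"tx":0,"ty":0,"tz":0,"turn":0},
  ],
)

```text
clock: 28.72
ee_pos: [0.5372, 0.2359, 0.0881]
tool_rot: [2.172, 2.269, 0.001]
contact_force: [1.2, -0.1, -3.5]
grip_width: 0.0104
gripper_force: 61.0
```

```bash
python3 - <<'E'
from seat import *
plan([*seat(0,.001),.087],2.53); print(r.read_state()['contact_force'])
E
```

```text
at [0.5372 0.2359 0.0881] yaw_y 2.5 | tool shift mm [-0.1 -0.2  1.1] turn -0.0 (or 180.0) j6 0.22
[ 1.15228935 -0.07705505 -3.50039227]
```

Still hanging with no contact, so I'll lower it the last bit, release, rise and check.

Emit:
drive_tool(
  moves=[
    {"tx":0,"ty":0,"tz":0.001,"turn":0},
    {"tx":0,"ty":0,"tz":0,"turn":0},
    {"tx":0,"ty":0,"tz":0,"turn":0},
    {"tx":0,"ty":0,"tz":-0.01,"turn":0},
    {"tx":0,"ty":0,"tz":-0.04,"turn":0},
    {"tx":0,"ty":0,"tz":-0.05,"turn":0},
    {"tx":0,"ty":0,"tz":-0.05,"turn":0},
    {"tx":0,"ty":0,"tz":-0.014,"turn":0},
    {"tx":0,"ty":0,"tz":0,"turn":0},
    {"tx":0,"ty":0,"tz":0,"turn":0},
  ],
  fingers=0.03,
)

```text
clock: 29.98
ee_pos: [0.5356, 0.2355, 0.2485]
tool_rot: [-2.171, -2.268, 0.006]
contact_force: [-0.1, 0.1, 0.4]
grip_width: 0.0298
gripper_force: 0.0
```

```bash
cat > chk.py <<'E'
from sup import *
from seat import *
def chk(which=((-.103,'l'),(0,'c'),(.103,'r'))):
    p,d,m=cap('wrist'); np.savez('last.npz',p=p,d=d,**m); w=cloud(d,m); s=w.reshape(-1,3)
    for dx,n in which:
        a=fit_sup(w,(*seat(dx),2.5),base=.07)
        if a is None: print(n,None); continue
        g=(np.hypot(s[:,0]-a[0],s[:,1]-a[1])<.06)&(s[:,2]>.09)&(s[:,2]<.13)
        print(n,a.tolist(),((a[:2]-seat(dx))*1000).round(1),'z',np.percentile(s[g,2],[5,50,95]).round(4))
E
python3 - <<'E'
from chk import *
chk(); plan([.6229,-.0099,.25],-36.8)
E
```

```text
l [0.436, 0.2314, 2.8, 3.13, 4497.0] [1.9 1.1] z [0.0926 0.1011 0.1024]
c [0.5369, 0.2339, 2.7, 4.23, 4246.0] [-0.1 -0.9] z [0.0959 0.1012 0.1025]
r [0.5792, 0.2351, 0.7, 9.05, 783.0] [-60.7  -4.2] z [0.0964 0.1013 0.1025]
at [0.5356 0.2354 0.2482] yaw_y 2.5 | tool shift mm [-248.9   76.5   -1.9] turn 39.3 (or -140.7) j6 0.22
```

Both are seated. Next is the right support.

Emit:
drive_tool(
  moves=[
    {"tx":-0.0415,"ty":0.0128,"tz":0,"turn":0},
    {"tx":-0.0415,"ty":0.0128,"tz":0,"turn":0},
    {"tx":-0.0415,"ty":0.0128,"tz":0,"turn":0},
    {"tx":-0.0415,"ty":0.0128,"tz":0,"turn":0},
    {"tx":-0.0415,"ty":0.0127,"tz":0,"turn":0},
    {"tx":-0.0415,"ty":0.0126,"tz":0,"turn":0},
    {"tx":0,"ty":0,"tz":0,"turn":10},
    {"tx":0,"ty":0,"tz":0,"turn":10},
    {"tx":0,"ty":0,"tz":0,"turn":10},
    {"tx":0,"ty":0,"tz":0,"turn":9.3},
    {"tx":0,"ty":0,"tz":0,"turn":0},
    {"tx":0,"ty":0,"tz":0,"turn":0},
  ],
)

```text
clock: 31.58
ee_pos: [0.6238, -0.0096, 0.2498]
tool_rot: [-2.807, -1.409, 0.002]
contact_force: [-0.9, -1.3, -0.5]
grip_width: 0.03
gripper_force: 0.0
```

```bash
python3 look.py support_r
```

```text
[0.6251, -0.0104, -36.6, 2.53, 2286.0]
at [ 0.624  -0.0096  0.2503] yaw_y -36.7 | tool shift mm [1.000e-01 1.600e+00 2.363e+02] turn -0.1 (or 179.9) j6 0.49
```

Emit:
drive_tool(
  moves=[
    {"tx":0,"ty":0.0012,"tz":0.04,"turn":0},
    {"tx":0,"ty":0,"tz":0.04,"turn":0},
    {"tx":0,"ty":0,"tz":0.04,"turn":0},
    {"tx":0,"ty":0,"tz":0.04,"turn":0},
    {"tx":0,"ty":0,"tz":0.035,"turn":0},
    {"tx":0,"ty":0,"tz":0.022,"turn":0},
    {"tx":0,"ty":0,"tz":0.018,"turn":0},
    {"tx":0,"ty":0,"tz":0,"turn":0},
    {"tx":0,"ty":0,"tz":0,"turn":0},
  ],
)

```text
clock: 32.8
ee_pos: [0.6262, -0.0105, 0.0168]
tool_rot: [2.808, 1.406, 0.003]
contact_force: [0.2, -0.5, 0.1]
grip_width: 0.03
gripper_force: 0.0
```

Emit:
drive_tool(
  moves=[
    {"tx":0,"ty":0,"tz":0,"turn":0},
    {"tx":0,"ty":0,"tz":0,"turn":0},
    {"tx":0,"ty":0,"tz":0,"turn":0},
    {"tx":0,"ty":0,"tz":0,"turn":0},
  ],
  fingers=0,
)

```text
clock: 33.3
ee_pos: [0.6263, -0.0103, 0.0175]
tool_rot: [2.808, 1.406, 0.003]
contact_force: [-2.4, 1.7, 5.9]
grip_width: 0.0103
gripper_force: 63.3
```

```bash
python3 - <<'E'
from seat import *
P,R,s=tool(); print(s['grip_width'],s['gripper_force'],s['contact_force'])
plan([*seat(.103),.20],2.53)
a=np.radians(-36.6); e=P[:2]-[.6251,-.0104]; print('grip minus centre along y',e@[-np.sin(a),np.cos(a)],'x',e@[np.cos(a),np.sin(a)])
E
```

```text
0.010341662246349526 63.31252098083496 [-2.38140732  1.66277995  5.94468068]
at [ 0.6263 -0.0103  0.0175] yaw_y -36.8 | tool shift mm [ 208.3 -138.3 -182.5] turn -39.3 (or 140.7) j6 0.49
grip minus centre along y 0.0007696469678221556 x 0.0008793117000813431
```

Emit:
drive_tool(
  moves=[
    {"tx":0,"ty":0,"tz":-0.03,"turn":0},
    {"tx":0,"ty":0,"tz":-0.05,"turn":0},
    {"tx":0,"ty":0,"tz":-0.05,"turn":-9.8},
    {"tx":0,"ty":0,"tz":-0.053,"turn":-9.8},
    {"tx":0,"ty":0,"tz":0,"turn":-9.8},
    {"tx":0,"ty":0,"tz":0,"turn":-9.9},
    {"tx":0,"ty":0,"tz":0,"turn":0},
    {"tx":0,"ty":0,"tz":0,"turn":0},
  ],
)

```text
clock: 34.3
ee_pos: [0.6246, -0.0103, 0.1978]
tool_rot: [-2.174, -2.266, 0.002]
contact_force: [0.5, -0.2, -3.2]
grip_width: 0.0098
gripper_force: 62.1
```

```bash
python3 - <<'E'
from seat import *
plan([*seat(.103,.0007),.12],2.53)
E
```

```text
at [ 0.6246 -0.0103  0.1978] yaw_y 2.4 | tool shift mm [249.5  25.7  77.8] turn -0.2 (or 179.8) j6 -0.20
```

Emit:
drive_tool(
  moves=[
    {"tx":0.0356,"ty":0.0037,"tz":0,"turn":-0.2},
    {"tx":0.0356,"ty":0.0037,"tz":0,"turn":0},
    {"tx":0.0356,"ty":0.0037,"tz":0,"turn":0},
    {"tx":0.0356,"ty":0.0037,"tz":0,"turn":0},
    {"tx":0.0356,"ty":0.0037,"tz":0,"turn":0},
    {"tx":0.0356,"ty":0.0037,"tz":0.02,"turn":0},
    {"tx":0.0356,"ty":0.0037,"tz":0.02,"turn":0},
    {"tx":0,"ty":0,"tz":0.02,"turn":0},
    {"tx":0,"ty":0,"tz":0.015,"turn":0},
    {"tx":0,"ty":0,"tz":0,"turn":0},
    {"tx":0,"ty":0,"tz":0,"turn":0},
    {"tx":0,"ty":0,"tz":0,"turn":0},
  ],
)

```text
clock: 35.8
ee_pos: [0.6406, 0.2394, 0.1253]
tool_rot: [2.169, 2.271, 0.004]
contact_force: [0.4, -0.6, -3.4]
grip_width: 0.0106
gripper_force: 62.0
```

Emit:
drive_tool(
  moves=[
    {"tx":0,"ty":0,"tz":0,"turn":0},
    {"tx":0,"ty":0,"tz":0,"turn":0},
    {"tx":0,"ty":0,"tz":0,"turn":0},
  ],
)

```text
clock: 36.17
ee_pos: [0.6394, 0.2399, 0.1239]
tool_rot: [2.168, 2.273, 0.0]
contact_force: [-0.0, -0.6, -2.5]
grip_width: 0.0102
gripper_force: 62.0
```

```bash
python3 - <<'E'
from seat import *
plan([*seat(.1035,.0003),.0875],2.53)
E
```

```text
at [0.6394 0.2399 0.1239] yaw_y 2.7 | tool shift mm [-0.3  0.9 36.4] turn 0.2 (or -179.8) j6 0.19
```

Emit:
drive_tool(
  moves=[
    {"tx":-0.0003,"ty":0.0009,"tz":0.008,"turn":0.2},
    {"tx":0,"ty":0,"tz":0.008,"turn":0},
    {"tx":0,"ty":0,"tz":0.005,"turn":0},
    {"tx":0,"ty":0,"tz":0.005,"turn":0},
    {"tx":0,"ty":0,"tz":0.005,"turn":0},
    {"tx":0,"ty":0,"tz":0.004,"turn":0},
    {"tx":0,"ty":0,"tz":0.0015,"turn":0},
    {"tx":0,"ty":0,"tz":0,"turn":0},
    {"tx":0,"ty":0,"tz":0,"turn":0},
  ],
)

```text
clock: 37.3
ee_pos: [0.6405, 0.2396, 0.0876]
tool_rot: [2.172, 2.269, 0.001]
contact_force: [-0.2, -0.0, -1.9]
grip_width: 0.01
gripper_force: 62.3
```

```bash
python3 - <<'E'
from seat import *
plan([*seat(.1035,.0003),.0875],2.53); print(r.read_state()['contact_force'])
E
```

```text
at [0.6405 0.2396 0.0876] yaw_y 2.5 | tool shift mm [ 0.1 -0.1  0.1] turn -0.0 (or 180.0) j6 0.19
[-0.24427918 -0.03719161 -1.88791547]
```

Emit:
drive_tool(
  moves=[
    {"tx":0,"ty":0,"tz":0.0005,"turn":0},
    {"tx":0,"ty":0,"tz":0,"turn":0},
    {"tx":0,"ty":0,"tz":0,"turn":0},
    {"tx":0,"ty":0,"tz":-0.01,"turn":0},
    {"tx":0,"ty":0,"tz":-0.04,"turn":0},
    {"tx":0,"ty":0,"tz":-0.05,"turn":0},
    {"tx":0,"ty":0.0,"tz":-0.05,"turn":0},
    {"tx":0,"ty":-0.04,"tz":-0.03,"turn":0},
    {"tx":0,"ty":-0.04,"tz":-0.02,"turn":0},
    {"tx":0,"ty":0,"tz":0,"turn":0},
    {"tx":0,"ty":0,"tz":0,"turn":0},
  ],
  fingers=0.03,
)

```text
clock: 38.67
ee_pos: [0.5608, 0.2361, 0.2873]
tool_rot: [2.172, 2.269, 0.002]
contact_force: [-0.4, -0.1, -0.2]
grip_width: 0.03
gripper_force: 0.0
```

```bash
python3 - <<'E'
from chk import *
from stove import lidangle
chk(); q=np.load('last.npz'); save(q['p'],'w7.png'); 
for n in ['top','scene']:
    p,d,m=cap(n); np.savez(n+'2.npz',p=p,d=d,**m); w=cloud(d,m); print(n,lidangle(w,st=ST))
    for l in ['pot_large','pot_small']: print(l,[(np.round(x['bbox']).astype(int).tolist(),round(x['confidence'],2)) for x in r.spot_in(n,l)])
E
```

```text
l [0.4367, 0.2305, 2.6, 3.14, 3635.0] [2.6 0.2] z [0.0934 0.1011 0.1025]
c [0.5378, 0.2339, 2.2, 5.14, 3837.0] [ 0.8 -0.9] z [0.0935 0.1012 0.1025]
r [0.6394, 0.2384, 2.6, 4.14, 3572.0] [-0.5 -0.9] z [0.0937 0.1012 0.1025]
top (np.float64(108.74422173127829), np.float64(0.04080762489536832), np.int64(380), 639)
pot_large [([306, 131, 338, 172], 0.66)]
pot_small [([358, 277, 394, 311], 0.94), ([350, 140, 384, 173], 0.77), ([447, 188, 484, 228], 0.57)]
scene (np.float64(110.64845403077665), np.float64(0.03458161796105545), np.int64(2658), 3786)
pot_large [([293, 245, 337, 289], 0.98), ([252, 173, 293, 189], 0.57)]
pot_small [([250, 241, 278, 276], 0.85), ([156, 187, 194, 220], 0.71)]
```

View pics/w7.png

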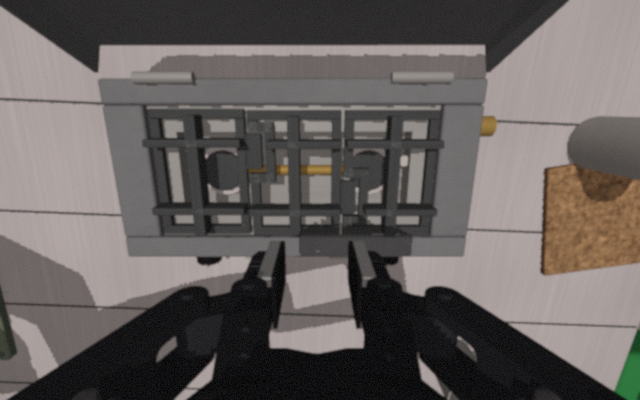

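```bash
cat > knob.py <<'E'
from h import *
def knob(w,xy,top,rad=.06):
    s=w.reshape(-1,3); s=s[~np.isnan(s[:,0])]
    n=s[np.hypot(s[:,0]-xy[0],s[:,1]-xy[1])<rad]
    t=n[(n[:,2]>top-.012)&(n[:,2]<top+.012)]
    k=t[:,:2]; c=(k.min(0)+k.max(0))/2
    # disc fit: circle of 13 mm radius by median of points on the top face
    f=t[t[:,2]>np.median(t[:,2])-.004]; return c.round(4),f.mean(0).round(4),len(t),(k.max(0)-k.min(0)).round(4)
E
python3 - <<'E'
from knob import *
for n in ['top','scene']:
    q=np.load(n+'2.npz'); w=cloud(q['d'],q); print(n,knob(w,(.655,-.15),.115),knob(w,(.63,-.303),.09))
plan([.655,-.15,.30],2.5)
E
```

```text
top (array([ 0.6462, -0.1448]), array([ 0.645 , -0.1445,  0.1143]), 54, array([0.0263, 0.0231])) (array([ 0.6278, -0.3027]), array([ 0.627 , -0.3033,  0.0894]), 50, array([0.025 , 0.0238]))
scene (array([ 0.648, -0.146]), array([ 0.6493, -0.1457,  0.1156]), 66, array([0.0257, 0.0244])) (array([ 0.6299, -0.304 ]), array([ 0.6301, -0.3037,  0.0895]), 63, array([0.0291, 0.0259]))
at [0.5607 0.2359 0.286 ] yaw_y 2.5 | tool shift mm [-389.7   77.6  -14. ] turn -0.0 (or 180.0) j6 0.21
```

Emit:
drive_tool(
  moves=[
    {"tx":-0.0428,"ty":0.0077,"tz":0,"turn":0},
    {"tx":-0.0428,"ty":0.0077,"tz":0,"turn":0},
    {"tx":-0.0428,"ty":0.0077,"tz":0,"turn":0},
    {"tx":-0.0428,"ty":0.0077,"tz":0,"turn":0},
    {"tx":-0.0428,"ty":0.0077,"tz":0,"turn":0},
    {"tx":-0.0428,"ty":0.0077,"tz":0,"turn":0},
    {"tx":-0.0428,"ty":0.0077,"tz":0,"turn":0},
    {"tx":-0.0428,"ty":0.0077,"tz":0.01,"turn":0},
    {"tx":-0.0424,"ty":0.0078,"tz":0.016,"turn":0},
    {"tx":0,"ty":0,"tz":0,"turn":0},
    {"tx":0,"ty":0,"tz":0,"turn":0},
    {"tx":0,"ty":0,"tz":0,"turn":0},
  ],
  fingers=0.055,
)

```text
clock: 40.58
ee_pos: [0.6468, -0.1441, 0.2616]
tool_rot: [2.17, 2.27, 0.001]
contact_force: [-0.0, -0.7, -0.7]
grip_width: 0.0549
gripper_force: 0.0
```

```bash
python3 - <<'E'
from knob import *
p,d,m=cap('wrist'); w=cloud(d,m); np.savez('w8.npz',p=p,d=d,**m)
a=knob(w,(.647,-.1455),.115); print(a); plan([*a[0],.095],2.5)
print(knob(w,(.629,-.303),.09))
E
```

```text
(array([ 0.6473, -0.1457]), array([ 0.6472, -0.1454,  0.1142]), 615, array([0.0245, 0.0249]))
at [ 0.6468 -0.1441  0.2617] yaw_y 2.6 | tool shift mm [ -1.6   0.2 166.7] turn 0.1 (or -179.9) j6 -0.39
(array([ 0.629, -0.304]), array([ 0.6293, -0.3032,  0.0891]), 453, array([0.0256, 0.0254]))
```

Emit:
drive_tool(
  moves=[
    {"tx":-0.0016,"ty":0,"tz":0.04,"turn":0},
    {"tx":0,"ty":0,"tz":0.04,"turn":0},
    {"tx":0,"ty":0,"tz":0.04,"turn":0},
    {"tx":0,"ty":0,"tz":0.026,"turn":0},
    {"tx":0,"ty":0,"tz":0.02,"turn":0},
    {"tx":0,"ty":0,"tz":0,"turn":0},
    {"tx":0,"ty":0,"tz":0,"turn":0},
    {"tx":0,"ty":0,"tz":0,"turn":0},
  ],
)

```text
clock: 41.62
ee_pos: [0.6479, -0.1474, 0.0968]
tool_rot: [2.17, 2.267, 0.002]
contact_force: [0.1, -0.6, 0.9]
grip_width: 0.0551
gripper_force: 0.0
```

Emit:
drive_tool(
  moves=[
    {"tx":0,"ty":0,"tz":0,"turn":0},
    {"tx":0,"ty":0,"tz":0,"turn":0},
    {"tx":0,"ty":0,"tz":0,"turn":0},
    {"tx":0,"ty":0,"tz":0,"turn":0},
  ],
  fingers=0,
  newtons=70,
)

```text
clock: 42.12
ee_pos: [0.6468, -0.1472, 0.0958]
tool_rot: [2.172, 2.269, 0.0]
contact_force: [-2.4, 0.0, 4.9]
grip_width: 0.024
gripper_force: 68.7
```

```bash
python3 - <<'E'
from seat import *
P,R,s=tool(); print(s['grip_width'],s['gripper_force'],s['contact_force'])
plan([*seat(.085),.31],2.53); plan([*seat(-.085),.31],2.53)
E
```

```text
0.024008632999677995 68.69391202926636 [-2.39055843  0.04672975  4.94270405]
at [ 0.6468 -0.1472  0.0958] yaw_y 2.5 | tool shift mm [ 386.4   -8.  -214.4] turn -0.0 (or 180.0) j6 -0.40
at [ 0.6468 -0.1472  0.0958] yaw_y 2.5 | tool shift mm [ 386.3 -177.9 -214.5] turn -0.0 (or 180.0) j6 -0.40
```

Emit:
drive_tool(
  moves=[
    {"tx":0,"ty":0,"tz":-0.02,"turn":0},
    {"tx":0,"ty":0,"tz":-0.04,"turn":0},
    {"tx":0,"ty":0,"tz":-0.04,"turn":0},
    {"tx":0.03,"ty":0,"tz":-0.04,"turn":0},
    {"tx":0.045,"ty":-0.001,"tz":0,"turn":0},
    {"tx":0.045,"ty":-0.001,"tz":0,"turn":0},
    {"tx":0.045,"ty":-0.001,"tz":0,"turn":0},
    {"tx":0.045,"ty":-0.001,"tz":0,"turn":0},
    {"tx":0.045,"ty":-0.001,"tz":0,"turn":0},
    {"tx":0.045,"ty":-0.001,"tz":0,"turn":0},
    {"tx":0.045,"ty":-0.001,"tz":0,"turn":0},
    {"tx":0.04,"ty":-0.001,"tz":0,"turn":0},
  ],
)

```text
clock: 43.62
ee_pos: [0.6207, 0.239, 0.2338]
tool_rot: [-2.171, -2.269, 0.003]
contact_force: [0.4, 0.0, -6.1]
grip_width: 0.0233
gripper_force: 69.5
```

Emit:
drive_tool(
  moves=[
    {"tx":0,"ty":0,"tz":0.015,"turn":0},
    {"tx":0,"ty":0,"tz":0,"turn":0},
    {"tx":0,"ty":0,"tz":0,"turn":0},
  ],
)

```text
clock: 44.0
ee_pos: [0.6217, 0.2363, 0.2192]
tool_rot: [-2.174, -2.268, 0.002]
contact_force: [0.0, -0.6, -4.6]
grip_width: 0.0231
gripper_force: 69.3
```

```bash
python3 - <<'E'
from seat import *
P,R,s=tool(); print(s['grip_width'],s['gripper_force'],s['contact_force'])
plan([*seat(.085,-.0015),.1985],2.53)
E
```

```text
0.02306646996038001 69.31520104408264 [ 0.04516704 -0.59047011 -4.61735951]
at [0.6217 0.2363 0.2192] yaw_y 2.4 | tool shift mm [ 0.8  0.4 20.7] turn -0.1 (or 179.9) j6 0.19
```

Emit:
drive_tool(
  moves=[
    {"tx":0.0008,"ty":0,"tz":0.008,"turn":0},
    {"tx":0,"ty":0,"tz":0.006,"turn":0},
    {"tx":0,"ty":0,"tz":0.004,"turn":0},
    {"tx":0,"ty":0,"tz":0.003,"turn":0},
    {"tx":0,"ty":0,"tz":0,"turn":0},
    {"tx":0,"ty":0,"tz":0,"turn":0},
    {"tx":0,"ty":0,"tz":0,"turn":0},
  ],
)

```text
clock: 44.88
ee_pos: [0.6219, 0.2382, 0.1991]
tool_rot: [2.172, 2.269, 0.001]
contact_force: [0.3, -0.2, -5.4]
grip_width: 0.0236
gripper_force: 69.5
```

```bash
python3 - <<'E'
from seat import *
plan([*seat(.085,-.0015),.1975],2.53); print(r.read_state()['contact_force'])
E
```

```text
at [0.6219 0.2382 0.1991] yaw_y 2.5 | tool shift mm [-1.2  0.   1.6] turn -0.0 (or 180.0) j6 0.19
[ 0.28440362 -0.1715296  -5.36720814]
```

Emit:
drive_tool(
  moves=[
    {"tx":0,"ty":0,"tz":0.0015,"turn":0},
    {"tx":0,"ty":0,"tz":0,"turn":0},
    {"tx":0,"ty":0,"tz":0,"turn":0},
  ],
)

```text
clock: 45.25
ee_pos: [0.622, 0.2383, 0.198]
tool_rot: [2.172, 2.269, 0.001]
contact_force: [-0.4, -0.6, -2.7]
grip_width: 0.0239
gripper_force: 69.8
```

Emit:
drive_tool(
  moves=[
    {"tx":0,"ty":0,"tz":0,"turn":0},
    {"tx":0,"ty":0,"tz":0,"turn":0},
    {"tx":0,"ty":0,"tz":0,"turn":0},
    {"tx":0,"ty":0,"tz":-0.01,"turn":0},
    {"tx":0,"ty":0,"tz":-0.03,"turn":0},
    {"tx":0,"ty":0,"tz":-0.04,"turn":0},
    {"tx":0,"ty":-0.02,"tz":-0.04,"turn":0},
    {"tx":0,"ty":-0.04,"tz":0,"turn":0},
    {"tx":0,"ty":-0.04,"tz":0,"turn":0},
    {"tx":0,"ty":0,"tz":0,"turn":0},
    {"tx":0,"ty":0,"tz":0,"turn":0},
  ],
  fingers=0.055,
)

```text
clock: 46.62
ee_pos: [0.5226, 0.2339, 0.3184]
tool_rot: [2.172, 2.268, 0.003]
contact_force: [0.8, -0.3, 0.4]
grip_width: 0.0546
gripper_force: 0.0
```

```bash
python3 - <<'E'
from knob import *; from seat import seat
p,d,m=cap('wrist'); w=cloud(d,m); np.savez('w9.npz',p=p,d=d,**m)
a=knob(w,seat(.085),.217); print(a,(a[0]-seat(.085))*1000)
plan([.629,-.3035,.24],2.5)
E
```

```text
(array([0.622 , 0.2398]), array([0.6213, 0.2402, 0.2162]), 933, array([0.0257, 0.0251])) [0.08285413 1.24788905]
at [0.5229 0.2338 0.3181] yaw_y 2.5 | tool shift mm [-541.5   82.6   78.1] turn -0.0 (or 180.0) j6 0.23
```

Emit:
drive_tool(
  moves=[
    {"tx":-0.0451,"ty":0.0069,"tz":0,"turn":0},
    {"tx":-0.0451,"ty":0.0069,"tz":0,"turn":0},
    {"tx":-0.0451,"ty":0.0069,"tz":0,"turn":0},
    {"tx":-0.0451,"ty":0.0069,"tz":0,"turn":0},
    {"tx":-0.0451,"ty":0.0069,"tz":0,"turn":0},
    {"tx":-0.0451,"ty":0.0069,"tz":0,"turn":0},
    {"tx":-0.0451,"ty":0.0069,"tz":0,"turn":0},
    {"tx":-0.0451,"ty":0.0069,"tz":0,"turn":0},
    {"tx":-0.0451,"ty":0.0069,"tz":0.02,"turn":0},
    {"tx":-0.0451,"ty":0.0069,"tz":0.02,"turn":0},
    {"tx":-0.0451,"ty":0.0069,"tz":0.02,"turn":0},
    {"tx":-0.0454,"ty":0.0067,"tz":0.018,"turn":0},
  ],
)

```text
clock: 48.18
ee_pos: [0.6288, -0.3061, 0.238]
tool_rot: [-2.173, -2.268, -0.0]
contact_force: [0.2, 0.9, -0.2]
grip_width: 0.055
gripper_force: 0.0
```

Emit:
drive_tool(
  moves=[
    {"tx":0,"ty":0,"tz":0,"turn":0},
    {"tx":0,"ty":0,"tz":0,"turn":0},
    {"tx":0,"ty":0,"tz":0,"turn":0},
  ],
)

```text
clock: 48.55
ee_pos: [0.6287, -0.3028, 0.2405]
tool_rot: [2.17, 2.269, 0.001]
contact_force: [0.3, -0.8, 0.3]
grip_width: 0.0552
gripper_force: 0.0
```

```bash
python3 - <<'E'
from knob import *
p,d,m=cap('wrist'); w=cloud(d,m); np.savez('w10.npz',p=p,d=d,**m)
a=knob(w,(.629,-.3035),.09); print(a); plan([*a[0],.07],2.5)
E
```

```text
(array([ 0.6292, -0.3047]), array([ 0.6292, -0.3043,  0.0892]), 608, array([0.0249, 0.0258]))
at [ 0.6287 -0.3026  0.2406] yaw_y 2.6 | tool shift mm [-2.000e+00  1.000e-01  1.706e+02] turn 0.1 (or -179.9) j6 -0.62
```

Emit:
drive_tool(
  moves=[
    {"tx":-0.0015,"ty":0,"tz":0.04,"turn":0},
    {"tx":0,"ty":0,"tz":0.04,"turn":0},
    {"tx":0,"ty":0,"tz":0.04,"turn":0},
    {"tx":0,"ty":0,"tz":0.03,"turn":0},
    {"tx":0,"ty":0,"tz":0.02,"turn":0},
    {"tx":0,"ty":0,"tz":0,"turn":0},
    {"tx":0,"ty":0,"tz":0,"turn":0},
    {"tx":0,"ty":0,"tz":0,"turn":0},
  ],
)

```text
clock: 49.6
ee_pos: [0.6294, -0.3059, 0.0716]
tool_rot: [2.17, 2.267, 0.001]
contact_force: [-0.6, -0.0, -0.1]
grip_width: 0.055
gripper_force: 0.0
```

Emit:
drive_tool(
  moves=[
    {"tx":0,"ty":0,"tz":0,"turn":0},
    {"tx":0,"ty":0,"tz":0,"turn":0},
    {"tx":0,"ty":0,"tz":0,"turn":0},
    {"tx":0,"ty":0,"tz":0,"turn":0},
  ],
  fingers=0,
  newtons=70,
)

```text
clock: 50.1
ee_pos: [0.6287, -0.3055, 0.0705]
tool_rot: [2.171, 2.268, 0.001]
contact_force: [-0.3, 1.3, 5.7]
grip_width: 0.0235
gripper_force: 69.2
```

```bash
python3 - <<'E'
from seat import *
P,R,s=tool(); print(s['grip_width'],s['gripper_force'],s['contact_force'])
plan([*seat(-.085),.21],2.53)
E
```

```text
0.023531925883541978 69.21819806098938 [-0.34422459  1.33088365  5.70886348]
at [ 0.6287 -0.3055  0.0705] yaw_y 2.5 | tool shift mm [ 543.6 -152.9 -140.3] turn -0.0 (or 180.0) j6 -0.62
```

Emit:
drive_tool(
  moves=[
    {"tx":0,"ty":0,"tz":-0.02,"turn":0},
    {"tx":0,"ty":0,"tz":-0.04,"turn":0},
    {"tx":0,"ty":0,"tz":-0.04,"turn":0},
    {"tx":0,"ty":-0.02,"tz":-0.04,"turn":0},
    {"tx":0.035,"ty":-0.02,"tz":0,"turn":0},
    {"tx":0.043,"ty":-0.02,"tz":0,"turn":0},
    {"tx":0.043,"ty":-0.02,"tz":0,"turn":0},
    {"tx":0.043,"ty":-0.02,"tz":0,"turn":0},
    {"tx":0.043,"ty":-0.02,"tz":0,"turn":0},
    {"tx":0.043,"ty":-0.02,"tz":0,"turn":0},
    {"tx":0.043,"ty":-0.013,"tz":0,"turn":0},
    {"tx":0.043,"ty":0,"tz":0,"turn":0},
  ],
)

```text
clock: 51.6
ee_pos: [0.4584, 0.0252, 0.2088]
tool_rot: [-2.172, -2.268, 0.002]
contact_force: [1.5, -0.0, -4.5]
grip_width: 0.0237
gripper_force: 69.6
```

Emit:
drive_tool(
  moves=[
    {"tx":0.043,"ty":0,"tz":0,"turn":0},
    {"tx":0.043,"ty":0,"tz":0,"turn":0},
    {"tx":0.043,"ty":0,"tz":0,"turn":0},
    {"tx":0.043,"ty":0,"tz":0,"turn":0},
    {"tx":0.035,"ty":0,"tz":0,"turn":0},
    {"tx":0,"ty":0,"tz":0.01,"turn":0},
    {"tx":0,"ty":0,"tz":0,"turn":0},
    {"tx":0,"ty":0,"tz":0,"turn":0},
  ],
)

```text
clock: 52.6
ee_pos: [0.4513, 0.2297, 0.1989]
tool_rot: [-2.174, -2.268, 0.002]
contact_force: [0.0, 0.1, -3.4]
grip_width: 0.0237
gripper_force: 69.5
```

```bash
python3 - <<'E'
from seat import *
P,R,s=tool(); print(s['grip_width'],s['gripper_force'],s['contact_force'])
plan([*seat(-.085,-.0005),.1727],2.53)
E
```

```text
0.023713495379920416 69.49236631393433 [ 0.04618666  0.10257283 -3.39251886]
at [0.4513 0.2297 0.1989] yaw_y 2.4 | tool shift mm [ 0.8  0.9 26.2] turn -0.1 (or 179.9) j6 0.26
```

Emit:
drive_tool(
  moves=[
    {"tx":0.0005,"ty":0.0009,"tz":0.008,"turn":0},
    {"tx":0,"ty":0,"tz":0.007,"turn":0},
    {"tx":0,"ty":0,"tz":0.005,"turn":0},
    {"tx":0,"ty":0,"tz":0.004,"turn":0},
    {"tx":0,"ty":0,"tz":0.002,"turn":0},
    {"tx":0,"ty":0,"tz":0,"turn":0},
    {"tx":0,"ty":0,"tz":0,"turn":0},
    {"tx":0,"ty":0,"tz":0,"turn":0},
  ],
)

```text
clock: 53.6
ee_pos: [0.4526, 0.2313, 0.1735]
tool_rot: [2.172, 2.269, 0.001]
contact_force: [0.6, 1.0, -3.4]
grip_width: 0.0237
gripper_force: 69.5
```

```bash
python3 - <<'E'
from seat import *
plan([*seat(-.085),.1722],2.53); print(r.read_state()['contact_force'])
E
```

```text
at [0.4526 0.2313 0.1735] yaw_y 2.5 | tool shift mm [-0.3 -0.5  1.3] turn -0.0 (or 180.0) j6 0.26
[ 0.57637818  0.97687461 -3.42682855]
```

Emit:
drive_tool(
  moves=[
    {"tx":0,"ty":0,"tz":0.0013,"turn":0},
    {"tx":0,"ty":0,"tz":0,"turn":0},
    {"tx":0,"ty":0,"tz":0,"turn":0},
  ],
)

```text
clock: 53.98
ee_pos: [0.4527, 0.2314, 0.1724]
tool_rot: [2.172, 2.269, 0.001]
contact_force: [0.0, -0.5, -0.7]
grip_width: 0.0238
gripper_force: 70.1
```

Emit:
drive_tool(
  moves=[
    {"tx":0,"ty":0,"tz":0,"turn":0},
    {"tx":0,"ty":0,"tz":0,"turn":0},
    {"tx":0,"ty":0,"tz":0,"turn":0},
    {"tx":0,"ty":0,"tz":-0.01,"turn":0},
    {"tx":0,"ty":0,"tz":-0.03,"turn":0},
    {"tx":0,"ty":0,"tz":-0.04,"turn":0},
    {"tx":0,"ty":0,"tz":-0.04,"turn":0},
    {"tx":0,"ty":0.02,"tz":-0.05,"turn":0},
    {"tx":0,"ty":0.03,"tz":0,"turn":0},
    {"tx":0,"ty":0.03,"tz":0,"turn":0},
    {"tx":0,"ty":0,"tz":0,"turn":0},
    {"tx":0,"ty":0,"tz":0,"turn":0},
  ],
  fingers=0.055,
)

```text
clock: 55.48
ee_pos: [0.5318, 0.2347, 0.3421]
tool_rot: [-2.172, -2.269, 0.001]
contact_force: [0.1, 0.0, 0.1]
grip_width: 0.0547
gripper_force: 0.0
```

```bash
python3 - <<'E'
from knob import *; from seat import seat
p,d,m=cap('wrist'); w=cloud(d,m); np.savez('w11.npz',p=p,d=d,**m)
a=knob(w,seat(-.085),.192); print(a,(a[0]-seat(-.085))*1000)
a=knob(w,seat(.085),.217); print(a,(a[0]-seat(.085))*1000)
# lamp
for n in ['scene','top']:
    p,d,m=cap(n); w=cloud(d,m); np.savez(n+'3.npz',p=p,d=d,**m)
    s=w.reshape(-1,3); s=s[~np.isnan(s[:,0])]; s=s[(s[:,0]>.38)&(s[:,0]<.6)&(s[:,1]<-.32)&(s[:,1]>-.62)]
    foot=s[abs(s[:,2]-.02)<.004]; rc=cv2.minAreaRect((foot[:,:2]*1000).astype(np.float32)); print(n,'foot z',np.median(foot[:,2]),rc,len(foot))
    h=s[s[:,2]>.21]; print('bar top',len(h),h.mean(0).round(4),h.min(0).round(4),h.max(0).round(4))
    b=s[s[:,2]>.05]; print(b.min(0),b.max(0))
plan([.5,-.45,.35],90)
E
```

```text
(array([0.4536, 0.2325]), array([0.454 , 0.2327, 0.1912]), 636, array([0.0252, 0.0248])) [1.51714587 1.45211095]
(array([0.6219, 0.2397]), array([0.6215, 0.2401, 0.2161]), 772, array([0.0251, 0.0251])) [-0.01714587  1.14788905]
scene foot z 0.019799652452213833 ((507.91748046875, -475.44927978515625), (183.1867218017578, 283.5811462402344), 0.300992488861084) 683
bar top 132 [ 0.473  -0.459   0.2253] [ 0.4167 -0.467   0.2107] [ 0.5208 -0.4526  0.2376]
[ 0.40674433 -0.61987523  0.05002081] [ 0.59994594 -0.38265974  0.2376213 ]
top foot z 0.019474691907213564 ((504.15960693359375, -477.19622802734375), (284.8287048339844, 191.85821533203125), 88.67787170410156) 753
bar top 155 [ 0.4662 -0.4581  0.2254] [ 0.416  -0.4665  0.2109] [ 0.5174 -0.4518  0.2304]
[ 0.40374591 -0.61984479  0.05007659] [ 0.59996058 -0.38407196  0.23037564]
at [0.5316 0.2348 0.3424] yaw_y 2.5 | tool shift mm [-682.8  -61.7   -7.7] turn -87.5 (or 92.5) j6 0.22
```

Emit:
drive_tool(
  moves=[
    {"tx":-0.051,"ty":-0.002,"tz":-0.002,"turn":0},
    {"tx":-0.051,"ty":-0.002,"tz":-0.002,"turn":0},
    {"tx":-0.051,"ty":-0.002,"tz":-0.002,"turn":0},
    {"tx":-0.051,"ty":-0.002,"tz":-0.002,"turn":0},
    {"tx":-0.051,"ty":-0.002,"tz":-0.002,"turn":0},
    {"tx":-0.051,"ty":-0.002,"tz":-0.002,"turn":0},
    {"tx":-0.051,"ty":-0.002,"tz":-0.002,"turn":0},
    {"tx":-0.051,"ty":-0.002,"tz":-0.002,"turn":0},
    {"tx":-0.051,"ty":-0.002,"tz":-0.002,"turn":0},
    {"tx":-0.051,"ty":-0.002,"tz":-0.002,"turn":0},
    {"tx":-0.051,"ty":-0.002,"tz":-0.002,"turn":0},
    {"tx":-0.051,"ty":-0.002,"tz":-0.002,"turn":0},
  ],
)

```text
clock: 57.12
ee_pos: [0.5347, -0.3787, 0.3666]
tool_rot: [2.172, 2.269, 0.0]
contact_force: [0.2, 0.2, -0.1]
grip_width: 0.055
gripper_force: 0.0
```

Emit:
drive_tool(
  moves=[
    {"tx":0,"ty":0,"tz":0,"turn":10.3},
    {"tx":0,"ty":0,"tz":0,"turn":10.3},
    {"tx":0,"ty":0,"tz":0,"turn":10.3},
    {"tx":0,"ty":0,"tz":0,"turn":10.3},
    {"tx":0,"ty":0,"tz":0,"turn":10.3},
    {"tx":0,"ty":0,"tz":0,"turn":10.3},
    {"tx":0,"ty":0,"tz":0,"turn":10.3},
    {"tx":0,"ty":0,"tz":0,"turn":10.3},
    {"tx":0,"ty":0,"tz":0,"turn":10.1},
    {"tx":0,"ty":0,"tz":0,"turn":0},
    {"tx":0,"ty":0,"tz":0,"turn":0},
  ],
  fingers=0.032,
)

```text
clock: 58.5
ee_pos: [0.5349, -0.3774, 0.3662]
tool_rot: [3.142, 0.004, 0.0]
contact_force: [0.3, 0.1, 0.5]
grip_width: 0.0318
gripper_force: 0.0
```

```bash
cat > lamp.py <<'E'
from h import *
def lamp(w):
    s=w.reshape(-1,3); s=s[~np.isnan(s[:,0])]; s=s[(s[:,0]>.35)&(s[:,0]<.57)&(s[:,1]<-.28)&(s[:,1]>-.6)]
    foot=s[(abs(s[:,2]-.0195)<.004)]
    g=np.zeros((320,220),np.uint8); i=((foot[:,1]+.6)*1000).astype(int); j=((foot[:,0]-.35)*1000).astype(int)
    ok=(i>=0)&(i<320)&(j>=0)&(j<220); g[i[ok],j[ok]]=1
    g=cv2.morphologyEx(g,cv2.MORPH_CLOSE,np.ones((9,9),np.uint8)); g=cv2.morphologyEx(g,cv2.MORPH_OPEN,np.ones((9,9),np.uint8))
    n,l,st,c=cv2.connectedComponentsWithStats(g); k=1+np.argmax(st[1:,4]); yy,xx=np.nonzero(l==k)
    rc=cv2.minAreaRect(np.c_[xx+350,yy-600].astype(np.float32)); print('foot',rc,cv2.boxPoints(rc).round(0).tolist())
    b=s[(s[:,2]>.185)]; zt=np.percentile(b[:,2],98); b=b[b[:,2]>zt-.006]; e=np.polyfit(b[:,0],b[:,1],1)
    print('bar',b.mean(0).round(4),b.min(0).round(4),b.max(0).round(4),'yaw',np.degrees(np.arctan(e[0])),len(b))
    return b
E
python3 - <<'E'
from lamp import *
P,R,s=tool(); print(P)
p,d,m=cap('wrist'); w=cloud(d,m); np.savez('w12.npz',p=p,d=d,**m); save(p,'w12.png'); lamp(w)
for n in ['top3','scene3']: q=np.load(n+'.npz'); lamp(cloud(q['d'],q))
plan([.467,-.459,.205],-90)
E
```

```text
[ 0.53492121 -0.3773823   0.36619518]
foot ((470.5, -379.0), (82.0, 109.0), 90.0) [[416.0, -420.0], [525.0, -420.0], [525.0, -338.0], [416.0, -338.0]]
bar [ 0.5533 -0.3778  0.4588] [ 0.5466 -0.4414  0.4548] [ 0.5564 -0.3132  0.4634] yaw 8.951570756148808 3469
foot ((468.0, -377.0), (84.0, 106.0), 90.0) [[415.0, -419.0], [521.0, -419.0], [521.0, -335.0], [415.0, -335.0]]
bar [ 0.4661 -0.4583  0.2265] [ 0.416  -0.4657  0.2234] [ 0.5174 -0.4521  0.2304] yaw -1.475665739294916 127
foot ((472.5, -379.0), (84.0, 107.0), 90.0) [[419.0, -421.0], [526.0, -421.0], [526.0, -337.0], [419.0, -337.0]]
bar [ 0.4748 -0.4592  0.2293] [ 0.4204 -0.4658  0.2266] [ 0.5185 -0.4526  0.2376] yaw -0.04349721415480932 52
at [ 0.5349 -0.3775  0.3662] yaw_y -89.9 | tool shift mm [-68.1  81.4 161.2] turn 0.1 (or -179.9) j6 0.82
```

View pics/w12.png

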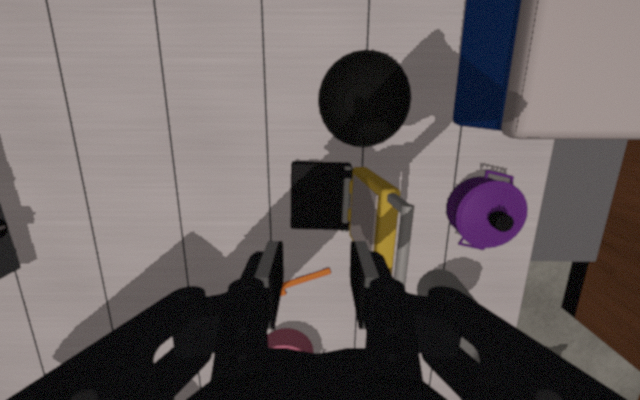

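```bash
cat > head.py <<'E'
from h import *
def head(w,x=(.425,.515),hy=-.4255):
    s=w.reshape(-1,3); s=s[~np.isnan(s[:,0])]; s=s[(s[:,0]>x[0])&(s[:,0]<x[1])&(s[:,1]<-.3)&(s[:,1]>-.53)&(s[:,2]<.26)]
    b=s[s[:,2]>.19]; zt=np.percentile(b[:,2],90); t=b[b[:,2]>zt-.004]; e=np.polyfit(t[:,0],t[:,1],1); yb=(np.percentile(b[:,1],3)+np.percentile(b[:,1],97))/2
    print('bar top z',zt.round(4),t.mean(0).round(4),'y mid',yb.round(4),'yaw',np.degrees(np.arctan(e[0])).round(2),len(t),'x',t[:,0].min(),t[:,0].max(),'bar ang',np.degrees(np.arctan2(zt-.006-.028,t[:,1].mean()-hy)).round(1))
    h=s[(s[:,2]>.05)&(s[:,2]<.155)]; best=None
    rng=np.random.default_rng(0)
    for _ in range(400):
        i=rng.choice(len(h),2,False)
        if abs(h[i[0],2]-h[i[1],2])<.03: continue
        a=(h[i[0],1]-h[i[1],1])/(h[i[0],2]-h[i[1],2]); c=h[i[0],1]-a*h[i[0],2]; g=abs(h[:,1]-a*h[:,2]-c)<.002
        if best is None or g.sum()>best.sum(): best=g
    a,c=np.polyfit(h[best,2],h[best,1],1); print('head plane angle',90-np.degrees(np.arctan(a)),'y at hinge height',a*.028+c,best.sum(),len(h))
E
python3 - <<'E'
from head import *
for n in ['w12','top3','scene3','top0','scene0']: q=np.load(n+'.npz'); print(n); head(cloud(q['d'],q))
E
```

```text
w12
bar top z 0.2277 [ 0.4798 -0.4607  0.2263] y mid -0.4606 yaw -0.92 822 x 0.4359293730070002 0.5149743324247313 bar ang 100.3
head plane angle 96.6905517995246 y at hinge height -0.4265448420003025 1204 1216
top3
bar top z 0.2286 [ 0.4693 -0.4587  0.2269] y mid -0.4594 yaw -1.99 96 x 0.42706122901283383 0.5142105509935094 bar ang 99.7
head plane angle 96.52569323873243 y at hinge height -0.4246500473897593 287 302
scene3
bar top z 0.2299 [ 0.4748 -0.459   0.2288] y mid -0.4589 yaw -0.73 59 x 0.4292973217325019 0.5144556698632483 bar ang 99.7
head plane angle 96.09413190839625 y at hinge height -0.4263825734893522 274 319
top0
bar top z 0.2284 [ 0.4692 -0.4585  0.227 ] y mid -0.459 yaw -2.39 87 x 0.427349583238936 0.514188869205929 bar ang 99.6
head plane angle 96.7249304777987 y at hinge height -0.4244788650858075 289 298
scene0
bar top z 0.2302 [ 0.4706 -0.4588  0.2288] y mid -0.4591 yaw -1.73 54 x 0.42861394960178 0.5111711790284771 bar ang 99.6
head plane angle 96.63125004820722 y at hinge height -0.4256727781825003 256 315
```

```bash
python3 - <<'E'
from h import *
plan([.470,-.4597,.203],-91)
a=np.radians(np.linspace(99.8,73.2,9)); y=.198*np.cos(a); z=.198*np.sin(a)
print((-1000*np.diff(y)).round(2).tolist(),(-1000*np.diff(z)).round(2).tolist())
E
```

```text
at [ 0.5349 -0.3775  0.3662] yaw_y -89.9 | tool shift mm [-65.1  82.1 163.2] turn 1.1 (or -178.9) j6 0.82
[-11.37, -11.45, -11.48, -11.48, -11.44, -11.36, -11.25, -11.09] [-1.63, -0.96, -0.3, 0.37, 1.03, 1.7, 2.35, 3.0]
```

Emit:
drive_tool(
  moves=[
    {"tx":-0.0325,"ty":0.041,"tz":0,"turn":0},
    {"tx":-0.0326,"ty":0.0411,"tz":0,"turn":1.1},
    {"tx":0,"ty":0,"tz":0.04,"turn":0},
    {"tx":0,"ty":0,"tz":0.04,"turn":0},
    {"tx":0,"ty":0,"tz":0,"turn":0},
    {"tx":0,"ty":0,"tz":0,"turn":0},
    {"tx":0,"ty":0,"tz":0,"turn":0},
  ],
)

```text
clock: 59.42
ee_pos: [0.471, -0.4607, 0.2891]
tool_rot: [3.137, -0.029, 0.005]
contact_force: [-0.5, 0.1, 0.0]
grip_width: 0.032
gripper_force: 0.0
```

```bash
python3 - <<'E'
from head import *
p,d,m=cap('wrist'); w=cloud(d,m); np.savez('w13.npz',p=p,d=d,**m); head(w)
plan([.470,-.4597,.203],-91)
E
```

```text
bar top z 0.2277 [ 0.4726 -0.4612  0.2264] y mid -0.461 yaw -1.47 2051 x 0.425032566326581 0.5149867714382845 bar ang 100.4
head plane angle 96.48009642409097 y at hinge height -0.42667468117398794 350 352
at [ 0.4709 -0.4606  0.2889] yaw_y -91.1 | tool shift mm [-1.1 -1.2 85.8] turn -0.1 (or 179.9) j6 0.68
```

Emit:
drive_tool(
  moves=[
    {"tx":0,"ty":0,"tz":0.03,"turn":0},
    {"tx":0,"ty":0,"tz":0.03,"turn":0},
    {"tx":0,"ty":0,"tz":0.016,"turn":0},
    {"tx":0,"ty":0,"tz":0.01,"turn":0},
    {"tx":0,"ty":0,"tz":0,"turn":0},
    {"tx":0,"ty":0,"tz":0,"turn":0},
    {"tx":0,"ty":0,"tz":0,"turn":0},
  ],
)

```text
clock: 60.35
ee_pos: [0.4704, -0.4604, 0.2013]
tool_rot: [3.14, -0.03, 0.002]
contact_force: [0.1, -0.6, 1.0]
grip_width: 0.0321
gripper_force: 0.0
```

Emit:
drive_tool(
  moves=[
    {"tx":0,"ty":0,"tz":0,"turn":0},
    {"tx":0,"ty":0,"tz":0,"turn":0},
    {"tx":0,"ty":0,"tz":0,"turn":0},
    {"tx":0,"ty":0,"tz":0,"turn":0},
  ],
  fingers=0,
  newtons=50,
)

```text
clock: 60.85
ee_pos: [0.4701, -0.4603, 0.2008]
tool_rot: [3.14, -0.031, 0.001]
contact_force: [-0.4, -0.5, 3.4]
grip_width: 0.0105
gripper_force: 48.8
```

```bash
python3 - <<'E'
from h import *
P,R,s=tool(); print(P,s['grip_width'],s['gripper_force'],s['contact_force'])
E
```

```text
[ 0.47010966 -0.46027942  0.20079808] 0.010475915247012847 48.77213537693024 [-0.39079651 -0.45000572  3.40650273]
```

Emit:
drive_tool(
  moves=[
    {"tx":0,"ty":-0.0114,"tz":-0.0016,"turn":0},
    {"tx":0,"ty":-0.0114,"tz":-0.001,"turn":0},
    {"tx":0,"ty":-0.0115,"tz":-0.0003,"turn":0},
    {"tx":0,"ty":-0.0115,"tz":0.0004,"turn":0},
    {"tx":0,"ty":-0.0114,"tz":0.001,"turn":0},
    {"tx":0,"ty":-0.0114,"tz":0.0017,"turn":0},
    {"tx":0,"ty":-0.0113,"tz":0.0024,"turn":0},
    {"tx":0,"ty":-0.0111,"tz":0.003,"turn":0},
    {"tx":0,"ty":0,"tz":0,"turn":0},
    {"tx":0,"ty":0,"tz":0,"turn":0},
    {"tx":0,"ty":0,"tz":0,"turn":0},
  ],
)

```text
clock: 62.22
ee_pos: [0.4725, -0.3662, 0.1946]
tool_rot: [-3.138, 0.028, -0.002]
contact_force: [1.1, 3.3, 6.9]
grip_width: 0.0102
gripper_force: 52.8
```

```bash
python3 - <<'E'
from head import *
P,R,s=tool(); print(P,s['grip_width'],s['contact_force'])
for hy in (-.4267,-.4255): print('bar ang by y',np.degrees(np.arccos((P[1]-hy)/.198)))
for n in ('scene','top'): p,d,m=cap(n); w=cloud(d,m); head(w)
E
```

```text
[ 0.47245315 -0.36621978  0.19464378] 0.010245503775620893 [1.13852754 3.30205956 6.89966804]
bar ang by y 72.2144194703617
bar ang by y 72.57872677456093
bar top z 0.2545 [ 0.4799 -0.3653  0.2546] y mid -0.3662 yaw 14.15 56 x 0.46215233729831073 0.4885886194214665 bar ang 74.7
head plane angle 68.93705280500798 y at hinge height -0.45324799681629496 65 67
bar top z 0.2519 [ 0.4652 -0.3418  0.252 ] y mid -0.3534 yaw 54.55 19 x 0.4595587835751734 0.47442566202581604 bar ang 69.0
head plane angle 68.48133314879094 y at hinge height -0.45319345573006714 37 38
```

Emit:
drive_tool(
  moves=[
    {"tx":0,"ty":0,"tz":0,"turn":0},
    {"tx":0,"ty":0,"tz":0,"turn":0},
    {"tx":0,"ty":0,"tz":0,"turn":0},
    {"tx":0,"ty":0,"tz":-0.02,"turn":0},
    {"tx":0,"ty":0,"tz":-0.04,"turn":0},
    {"tx":0,"ty":0,"tz":-0.05,"turn":0},
    {"tx":0,"ty":0,"tz":-0.03,"turn":0},
    {"tx":-0.03,"ty":-0.05,"tz":0,"turn":0},
    {"tx":-0.03,"ty":-0.06,"tz":0,"turn":0},
    {"tx":-0.03,"ty":-0.06,"tz":0,"turn":0},
    {"tx":0,"ty":0,"tz":0,"turn":0},
    {"tx":0,"ty":0,"tz":0,"turn":0},
  ],
  fingers=0.032,
)

```text
clock: 63.82
ee_pos: [0.3891, -0.2057, 0.3346]
tool_rot: [3.141, -0.03, 0.001]
contact_force: [0.5, -0.1, 0.9]
grip_width: 0.0321
gripper_force: 0.0
```

```bash
python3 - <<'E'
from head import *
from stove import lidangle
from knob import knob; from seat import seat,ST
from sup import fit_sup
print(r.read_state()['ee_pos'])
for n in ('scene','top','wrist'):
    p,d,m=cap(n); w=cloud(d,m); print(n)
    if n=='scene': save(p[110:350,130:530].repeat(2,0).repeat(2,1),'fin.png')
    try: head(w)
    except Exception as e: print(e)
    if n!='wrist':
        print(lidangle(w,st=ST))
        for dx,z in ((-.085,.192),(.085,.217)): a=knob(w,seat(dx),z); print(a,(a[0]-seat(dx))*1000)
E
```

```text
[ 0.38936627 -0.20623883  0.33463543]
scene
bar top z 0.225 [ 0.4703 -0.3649  0.2236] y mid -0.3669 yaw -0.97 54 x 0.42524616405940807 0.5118334844879312 bar ang 72.4
head plane angle 68.68371715202797 y at hinge height -0.4535639031479255 65 71
(np.float64(110.61842468546044), np.float64(0.03467884056372349), np.int64(2646), 3766)
(array([0.4565, 0.2321]), array([0.4556, 0.2323, 0.192 ]), 66, array([0.0264, 0.0245])) [4.41714587 1.05211095]
(array([0.6236, 0.2395]), array([0.6242, 0.239 , 0.2168]), 80, array([0.0276, 0.0263])) [1.68285413 0.94788905]
top
bar top z 0.2246 [ 0.4654 -0.3642  0.223 ] y mid -0.3642 yaw -1.28 52 x 0.4280936029745051 0.514016052787381 bar ang 72.2
head plane angle 68.9532761860082 y at hinge height -0.45194321999338377 99 106
(np.float64(110.79317943221605), np.float64(0.03592604183883018), np.int64(3666), 4772)
(array([0.4516, 0.2326]), array([0.4517, 0.2329, 0.1916]), 70, array([0.0251, 0.0248])) [-0.48285413  1.55211095]
(array([0.6202, 0.2396]), array([0.6204, 0.24  , 0.2156]), 67, array([0.0254, 0.0248])) [-1.71714587  1.04788905]
wrist
bar top z 0.2228 [ 0.4724 -0.3648  0.2215] y mid -0.3651 yaw -1.43 1874 x 0.4253273790910802 0.5149713319937868 bar ang 72.2
head plane angle 68.70961037824355 y at hinge height -0.4264317653176157 957 957
```

View pics/fin.png

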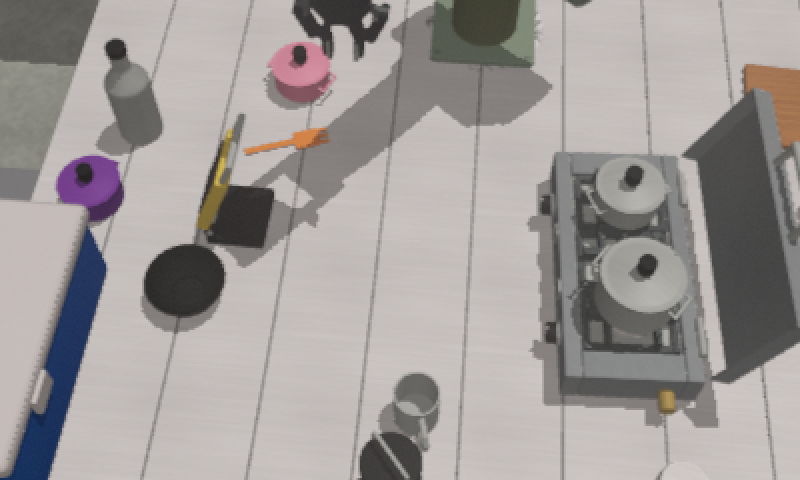

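The final picture shows both pots on their own burners at crop (630,190) and (645,275). The lid is open at about 110.6° and the lamp leans forward at about 69°. The bowl, mug and spork are where they were, and the robot touches nothing, so I'm handing in.

```bash
python3 -c "
from bench import r
print(r.close_job())"
```

```text
the job is handed in; nothing more can be done
None
```

The job is handed in, with no verdict returned: by my last measurements the lid stands at about 110.6°, the three pan supports were flush on their seats, both pots are within about 5 mm of their burners, the lamp head is at about 69°, and the mug, bowl and spork look untouched.

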